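Load a label reel round the bend of its holder rod

TASK

Take the label reel with the green band out of its cradle, thread it onto the free end of the bent steel rod of the reel holder, and work it round the bend until it sits fully home against the blue disc, then let go of it there. Ease it along gently, giving way wherever it starts to bind: a push or wedge of more than about 10 N bends the rod. Leave the orange-banded reel, the jars and the label pad where they are.

Things in the scene. Friction and masses are not known exactly. Their poses are not given: they have to be found in the camera images.
- reel_centre (a point): Middle of the bore of the reel to load: rigid paper label reel, green band and green end rings, 44 mm in diameter, 30 mm wide, 65 to 110 g, with a 13 mm bore along this point's x axis; both ends alike. It starts on its rim in a grey cradle, bore level, 60 mm above the bench; the cradle, 35 mm wide, stays 16 mm or more below its axis, so it can be gripped across its 44 mm from above.
- spare_centre (a point): Centre of the other reel, the same but with an orange band and rings, in the other cradle; leave it. Which cradle holds which reel varies.
- rod_tip (a point): Centre of the rounded free end (5 mm radius, reaches 5 mm beyond) of the bent rod: steel, fixed, 10 mm thick, level, centre line 125 mm above the bench; holder's axes. From here the rod runs 65 mm straight, 15 degrees from +x towards +y; then bends left (seen from above) by 75 degrees at 65 mm centre-line radius; then straight along +y, 85 mm to the blue disc.
- seat (a point): Middle of the face of the blue disc (32 mm in diameter, 4 mm thick, fixed on the rod) where the reel ends up, 15 mm from reel centre to this point; holder's axes, the rod leaves the disc towards -y. The bore has 1.5 mm of play all round on the straight, about 0.6 mm sideways in the bend: measured poses are not good enough to carry the reel round, so feel the side force and give way.
- jar_a_center (a point): Black jar with a white label, 56 mm wide, 85 mm high, on the bench beyond the holder; the point is its middle. Leave it.
- jar_b_center (a point): Small black jar, 48 mm wide, 65 mm high; the point is its middle. Leave it.
- jar_c_center (a point): Large black jar, 64 mm wide, 100 mm high; the point is its middle. Leave it.
- cream_jar_center (a point): White jar with a green cap, 68 mm wide, 50 mm high; the point is its middle. Leave it.
- label_pad_center (a point): White block of labels, 70 x 70 x 22 mm; the point is its middle. Leave it.
- stand: The reel holder: post (16 mm thick, 131 mm high) on a grey plate bolted to the bench, with the bent rod. Origin at the foot of the post; in its axes the seat is at (0, -30, 125) mm and the rod_tip point at (-111, -195, 125) mm. Its place and turn on the bench vary.
- reel: The green-banded reel itself (same as reel_centre).
Not all that is in view belongs to the job. Leave any pink or purple look-alike of the reel alone.

How it is judged:
On the way, in this order (a step that is already met when the one before it is completed fails the run):
1. the green-banded reel is threaded on the straight free leg of the rod (distance between reel_centre and rod_tip below 0.05 m and x of reel_centre in the frame of rod_tip above 0.012 m and y of reel_centre in the frame of rod_tip between -0.003 and 0.018 m and z of reel_centre in the frame of rod_tip between -0.004 and 0.004 m), for 0.1 s.
2. the reel is past the bend, on the rod's second leg (distance between reel_centre and seat below 0.07 m and x of reel_centre in the frame of seat between -0.005 and 0.005 m), for 0.1 s.
At the end, for the whole second after the job is handed in: The green-banded reel hangs on the rod's second leg, home against the blue disc: its centre within 18.5 mm of the middle of the disc's face (15 mm when touching) and within 4 mm sideways of the rod's line, bore along the rod within 15 degrees, let go and at rest (distance between reel_centre and seat below 0.0185 m and x of reel_centre in the frame of seat between -0.004 and 0.004 m and angle between the x axis of reel and the y axis of stand, either way round below 0.26 rad and linear speed of reel below 0.02 m/s and contact force between reel and the fingers below 0.05 N).
It fails at once if the reel bears on the holder with more than 10 N (bends the rod) (contact force between reel and stand above 10 N).
It fails at once if the robot bears on the holder with more than 15 N (contact force between any of the fingers, the arm and stand above 15 N).
It fails at once if the orange-banded reel is moved more than 15 mm (distance of spare_centre from where it was at the start of the episode above 0.015 m).
It fails at once if a jar or the label pad is moved more than 15 mm (distance of any of jar_a_center, jar_b_center, jar_c_center, cream_jar_center, label_pad_center from where it was at the start of the episode above 0.015 m).
It also fails if it takes over 72 s, if anything falls off the work surface, if the arm or the gripper's body presses on something with over 40 N, if the wrist force passes 120 N, or if a joint passes its speed limit or range.

ROBOT

A 7-joint arm with a two-finger parallel gripper is mounted at the origin on the work surface. World frame = base frame: x ahead of the robot, y to its left, z up, the work surface at z = 0. Lengths are in m, angles in rad, forces in N, time in s.
With the tool pointing down it reaches from about 0.4 to 0.85 m from the base axis. Payload 4.4 kg.
Tool frame: the origin (TCP) lies between the finger pads; the fingertips stand 14 mm ahead of it and the grasp point (between the pads) lies 5 mm behind it; z points along the fingers, y is the direction in which the jaws open and shut (so a half turn about z gives the same grasp; the last joint's range is limited). The gripper opens to 94 mm and grips with 3 to 60 N. Pads are 16 mm wide; open, the fingers measure 119 mm over their backs; the gripper's body (75 mm by 177 mm) begins 78 mm behind the grasp point.
Start: joints at [-1.233, 0.628, 0.038, 1.517, -0.027, 0.996, -0.02], TCP at [0.255, 0.598, 0.219] pointing down, gripper open.
Joint ranges: [-3.06, 3.06], [-0.37, 2.12], [-1.25, 1.32], [0.18, 2.47], [-1.1, 4.24], [0.23, 1.98], [-2.94, 2.94]. Speed limits (rad/s): [2.57, 2.57, 3.14, 3.14, 3.14, 3.14, 3.14].

INTERFACE

Orientations are given as [roll, pitch, yaw] about the fixed x, y, z axes, in that order (R = Rz(yaw) Ry(pitch) Rx(roll)).
In Python, from bench import get_state, read_camera, camera_params, finish_job, find_in, regions_of, mark_of gives the robot as it stands.
- The arm moves only by the shell command python3 -m jog 'ROWS'. ROWS is JSON, a list of rows, each an object with "travel": the shift along the tool's x, y, z in m, a list of three; "turn": the turn, a rotation vector about the tool's x, y, z in degrees, a list of three; "hand": the closure, from 0 (fully open) to 1 (shut). In form: [{"travel": [dx, dy, dz], "turn": [wx, wy, wz], "hand": hand}, ...]. A call has 1 to 8 rows; each row is the pose to reach, as a shift and turn from the pose measured when the call began, along the tool's axes at that moment; what a row does not reach only later rows make up. A row lasts 1/8 s, in which the tool goes at most 62.5 mm and 10.7 degrees, less where a joint would pass 70% of its speed; a pose out of reach is approached as far as the arm can. A call with a gripper value outside its range is refused whole. The fingers move at their own pace and stop on an object; the grip force is fixed at half the most. Time passes only in rows, so rows that repeat a pose let the fingers close. It gives the time, the measured TCP pose, the force and the opening at its end, in the units of the state.
- get_state(): the state, without advancing time (a new reading comes with each control period).
- read_camera(name): name is "scene" or "top" or "wrist"; returns the picture (420x560x3 uint8, blue, green, red); there is no depth.
- camera_params(name): a dict with "intrinsics" (3x3 intrinsics, pixels), "R" (3x3) and "t" (3): a world point X has camera coordinates R X + t. Camera axes: x right, y down, z forward; pixel columns grow to the right and rows downward; lengths in m; the calibration is good to about 2 mm. A picture is of the moment at which its call begins: read the wrist's pose just before it. camera_params takes no time and is no camera call; for the wrist camera it gives the pose at the moment of the call.
- finish_job(): hands the job in, once; it reports no verdict.
Trained networks look in the newest picture that a camera, given by its name, has taken for a name from the list of things; names that differ only in an ending like _2 or _b are one class to them, and where a whole thing is asked for, a point or a joint stands for the part that bears it (a point fixed in the world has none). Each returns a list of dicts, best first, with "conf" (0 to 1); they miss things now and then, are a little off and sometimes report something else, mostly with a low value. They report only what shows in the picture. A call takes as long as a camera call. They do not tell look-alikes from the thing itself.
- find_in(camera, thing): "at" ([x, y, z] in m, in world coordinates, good to about 4 mm: the middle of the surface that is visible of it).
- regions_of(camera, thing): "pixels" (420x560 bool, what is visible of it).
- mark_of(camera, thing): "at" ([x, y, z] in m, in world coordinates, good to about 4 mm: a listed point, or the origin of a listed thing).
The state is a dict: "clock": time; "q": joint angles; "qd": joint speeds; "tau": joint torques, N m; "eef_pos": TCP position; "orientation": TCP orientation; "contact_force": force on the tool from outside, world axes, zero at the start; "ft_torque": the same for the moment, N m; "width": opening from 0.0 (shut) to 1.0 (fully open).
Only numpy, scipy, OpenCV 4.12 (cv2) and the standard library are available. Lean on these libraries where they do the work, as an engineer would, in place of code of your own. Each camera call takes 0.05 s, during which the arm holds its last target.

## Working session

There is one attempt and no reset: what is moved stays moved. The work goes in short steps, Python scripts to look and compute and a shell command to move; the robot and the scene stay as the last step left them, time stands still between calls to the robot, and variables do not carry over. Pictures are saved under pics/ and viewed, and the job is handed in when it is done.

```bash
ls; mkdir -p pics; python3 - <<'E'
from bench import *
import cv2
s=get_state();print(s)
for c in ["scene","top","wrist"]:
    im=read_camera(c);cv2.imwrite(f"pics/{c}0.png",im)
    for n in ["reel_centre","spare_centre","rod_tip","seat","stand"]:
        try:print(c,n,[(round(d['conf'],2),[round(float(v),4) for v in d['at']]) for d in mark_of(c,n)][:4])
        except Exception as e:print(c,n,e)
print(get_state()['clock'])
E
```

```text
pics
{'clock': 0.0, 'q': array([-1.23279707,  0.62933682,  0.03847441,  1.5183419 , -0.02700533,
        0.9962562 , -0.02000373]), 'qd': array([-1.94995376e-03,  4.30414390e-04, -7.56323628e-05, -3.10486755e-04,
        2.09739945e-04, -4.36298183e-04, -5.66580308e-04]), 'tau': array([ 5.42104772e-04, -5.49718630e+01,  1.14340782e+00, -1.86636364e+01,
       -5.22924447e-02,  2.35995487e-02,  1.66156688e-04]), 'eef_pos': array([0.25514143, 0.59716168, 0.21856905]), 'orientation': array([-3.13976967e+00,  3.73904572e-05,  2.73776114e+00]), 'contact_force': array([-0.47352069, -0.1990252 , -0.28754009]), 'ft_torque': array([ 0.00288861,  0.03139718, -0.01005624]), 'width': 0.998977585150184}
scene reel_centre [(0.84, [0.6154, -0.1526, 0.0182]), (0.7, [0.5093, -0.2326, 0.0578]), (0.69, [0.4003, -0.2379, 0.025]), (0.53, [0.4457, -0.3177, 0.0247])]
scene spare_centre [(0.95, [0.5475, -0.3901, 0.0592]), (0.67, [0.6024, 0.147, -0.0026]), (0.65, [0.6092, 0.1201, 0.1265])]
scene rod_tip [(0.87, [0.5334, -0.0619, 0.1307])]
scene seat [(0.96, [0.6088, 0.1181, 0.1275])]
scene stand []
top reel_centre [(0.78, [0.5054, -0.2306, 0.0621]), (0.73, [0.405, -0.2387, 0.0221]), (0.73, [0.6181, -0.152, 0.0255]), (0.52, [0.4401, -0.3261, 0.0189])]
top spare_centre [(0.64, [0.545, -0.391, 0.054])]
top rod_tip [(0.95, [0.5284, -0.0626, 0.1224])]
top seat [(0.73, [0.6076, 0.1192, 0.1261])]
top stand [(0.94, [0.6024, 0.1472, 0.0046])]
wrist reel_centre []
wrist spare_centre []
wrist rod_tip []
wrist seat []
wrist stand []
0.9
```

View pics/scene0.png

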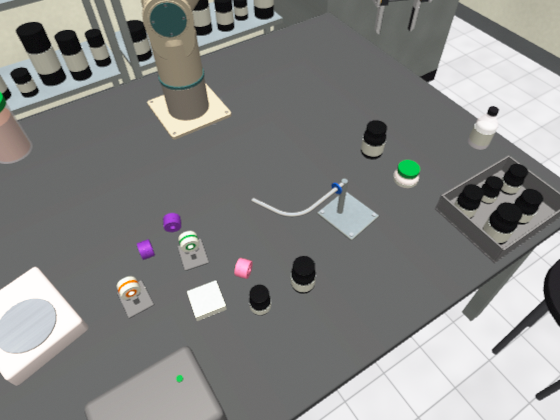

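View pics/top0.png

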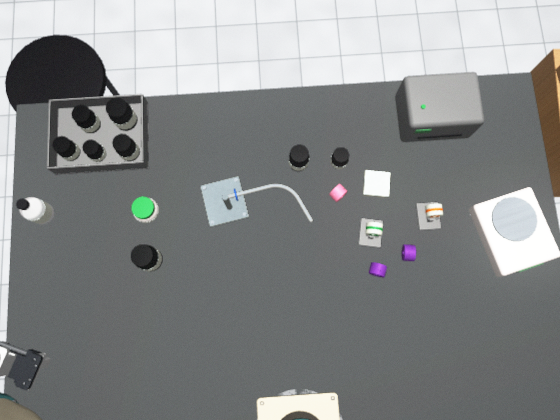

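Scene picture: the holder is at about (320,200), with the rod tip at (253,200) and the disc at (337,187). The candidates are:
- green-ringed white reel: scene (190,242), top (374,229), in a grey cradle
- orange reel: scene (128,288), top (434,210)
- purple pieces: scene (172,222) and (146,249)
- pink piece: scene (243,268)

Only the white reel with green rings in a cradle fits the description, so I'll confirm it in one enlarged crop.

```bash
python3 - <<'E'
import cv2,numpy as np
a=cv2.imread("pics/top0.png")[205:255,345:405];b=cv2.imread("pics/scene0.png")[220:270,160:220]
a=cv2.resize(a,None,fx=6.6,fy=6.6,interpolation=cv2.INTER_CUBIC);b=cv2.resize(b,None,fx=6.6,fy=6.6,interpolation=cv2.INTER_CUBIC)
cv2.imwrite("pics/crop1.png",np.hstack([a,b]))
from bench import camera_params
for c in ["top","wrist"]:print(camera_params(c))
E
```

```text
{'intrinsics': array([[533.4387732 ,   0.        , 281.20999897],
       [  0.        , 533.4387732 , 201.84197606],
       [  0.        ,   0.        ,   1.        ]]), 'R': array([[-6.77074290e-02, -9.97704828e-01, -8.83454695e-04],
       [-9.73642185e-01,  6.62677117e-02, -2.18241806e-01],
       [ 2.17799448e-01, -1.39164228e-02, -9.75894325e-01]]), 't': array([0.04574709, 0.59218748, 1.34187016])}
{'intrinsics': array([[358.34574502,   0.        , 281.57875342],
       [  0.        , 358.34574502, 208.3634559 ],
       [  0.        ,   0.        ,   1.        ]]), 'R': array([[ 3.93326661e-01,  9.19398687e-01,  4.38830249e-04],
       [ 8.88289077e-01, -3.80140727e-01,  2.57750931e-01],
       [ 2.37142685e-01, -1.00990505e-01, -9.66211294e-01]]), 't': array([-0.64986387, -0.02575076,  0.39211239])}
```

View pics/crop1.png

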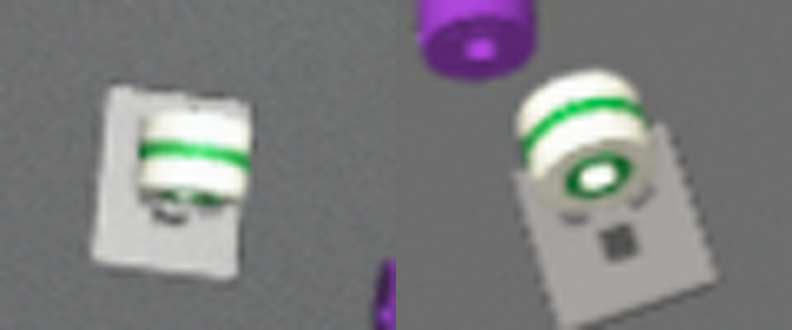

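Confirmed: the green reel sits in its cradle, with its axis at about -10° yaw from the band and plate edges. Moving over to it.

```bash
python3 -m jog '[{"travel":[-0.042,-0.036,0],"turn":[0,0,10.4],"hand":0},{"travel":[-0.084,-0.072,0],"turn":[0,0,20.8],"hand":0},{"travel":[-0.126,-0.108,0],"turn":[0,0,31.2],"hand":0},{"travel":[-0.168,-0.144,0],"turn":[0,0,41.6],"hand":0},{"travel":[-0.210,-0.180,0],"turn":[0,0,52],"hand":0},{"travel":[-0.252,-0.216,0],"turn":[0,0,62.4],"hand":0},{"travel":[-0.294,-0.252,0],"turn":[0,0,72.8],"hand":0},{"travel":[-0.335,-0.289,0],"turn":[0,0,83.2],"hand":0}]'
cat > h.py <<'E'
import numpy as np
from scipy.spatial.transform import Rotation as Ro
from bench import *
def to_tool(p,yaw_deg,s=None):
    s=s or get_state();R=Ro.from_euler('xyz',s['orientation'])
    d=R.inv().apply(np.array(p)-s['eef_pos'])
    T=Ro.from_euler('xyz',[np.pi,0,np.radians(yaw_deg)])
    w=np.degrees((R.inv()*T).as_rotvec())
    return d.round(4),w.round(2)
def show():
    s=get_state();print(round(s['clock'],2),s['eef_pos'].round(4),np.degrees(s['orientation']).round(2),'F',s['contact_force'].round(2),'M',s['ft_torque'].round(3),'w',round(s['width'],3),'q',s['q'].round(2))
E
python3 -c "
from h import *
show();print(to_tool([0.49,-0.231,0.2],-10))"
```

```text
clock: 1.9
eef_pos: [0.4507, 0.199, 0.2198]
orientation: [3.141, -0.001, 1.28]
contact_force: [-0.0, 0.4, -0.3]
width: 0.997
1.9 [0.4507 0.199  0.2198] [ 1.7996e+02 -6.0000e-02  7.3340e+01] F [-0.02  0.41 -0.25] M [-0.071  0.051  0.052] w 0.997 q [-0.8   0.44  0.46  1.96 -0.27  0.81 -0.48]
(array([-0.4007,  0.1609,  0.0196]), array([-1.000e-02, -7.000e-02,  8.334e+01]))
```

```bash
python3 -m jog '[{"travel":[-0.05,0.02,0],"turn":[0,0,10.4],"hand":0},{"travel":[-0.1,0.04,0.002],"turn":[0,0,20.8],"hand":0},{"travel":[-0.15,0.06,0.004],"turn":[0,0,31.2],"hand":0},{"travel":[-0.2,0.08,0.008],"turn":[0,0,41.6],"hand":0},{"travel":[-0.25,0.1,0.012],"turn":[0,0,52],"hand":0},{"travel":[-0.3,0.12,0.016],"turn":[0,0,62.4],"hand":0},{"travel":[-0.35,0.14,0.02],"turn":[0,0,72.8],"hand":0},{"travel":[-0.4,0.161,0.02],"turn":[0,0,83.3],"hand":0}]'
python3 - <<'E'
from h import *
import cv2
show();P=camera_params("wrist");im=read_camera("wrist");cv2.imwrite("pics/w1.png",im)
for n in ["reel_centre","spare_centre"]:
    print(n,[(round(d['conf'],2),d['at'].round(4) if hasattr(d['at'],'round') else d['at']) for d in mark_of("wrist",n)])
print(P)
E
```

```text
clock: 2.9
eef_pos: [0.4905, -0.2317, 0.1994]
orientation: [-3.14, -0.001, -0.179]
contact_force: [0.4, 0.1, 0.3]
width: 0.999
2.9 [ 0.4905 -0.2317  0.1994] [-1.7991e+02 -5.0000e-02 -1.0270e+01] F [0.43 0.11 0.3 ] M [ 0.011  0.095 -0.004] w 0.999 q [-0.12  0.63  0.82  1.86 -0.58  0.91 -0.78]
reel_centre [(0.94, [0.6193, -0.1533, 0.0217]), (0.87, [0.4058, -0.2381, 0.0232]), (0.6, [0.4417, -0.3211, 0.0241]), (0.57, [0.5029, -0.2319, 0.0553])]
spare_centre [(0.8, [0.5421, -0.3949, 0.0584])]
{'intrinsics': array([[358.34574502,   0.        , 281.57875342],
       [  0.        , 358.34574502, 208.3634559 ],
       [  0.        ,   0.        ,   1.        ]]), 'R': array([[-0.17861667, -0.98391679, -0.00196049],
       [-0.95096544,  0.17212276,  0.25697956],
       [-0.25250906,  0.0477652 , -0.96641485]]), 't': array([-0.13990442,  0.4834947 ,  0.50734472])}
```

View pics/w1.png

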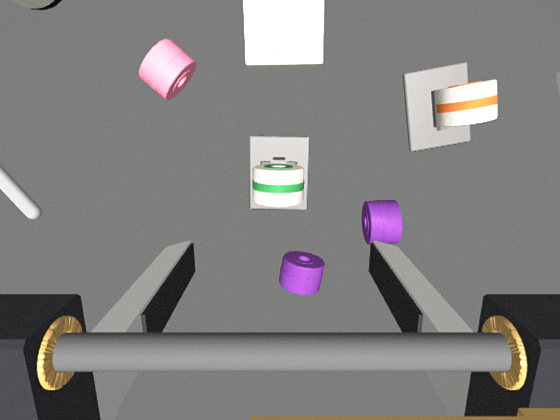

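Wrist view: the green reel is at (278,184), nearly aligned with the jaws. I'll refine its pose with a silhouette fit.

```bash
cat >> h.py <<'E'
import cv2
from scipy.optimize import minimize
def proj(P,X):
    c=np.asarray(X)@P['R'].T+P['t'];return (c@P['intrinsics'].T)[:,:2]/c[:,2:]
def cyl(c,yaw,L=.03,r=.022):
    a=np.array([np.cos(yaw),np.sin(yaw),0]);b=np.array([-a[1],a[0],0]);t=np.linspace(0,2*np.pi,40)
    return np.vstack([c+s*L/2*a+r*(np.outer(np.cos(t),b)+np.outer(np.sin(t),[0,0,1])) for s in(-1,1)])
def sil(P,X,k=8,shape=(420,560)):
    m=np.zeros(shape,np.uint8);h=cv2.convexHull(proj(P,X).astype(np.float32))
    cv2.fillPoly(m,[np.round(h*256).astype(np.int32)],255,cv2.LINE_AA,8);return m/255.
E
python3 - <<'E'
from h import *
P=camera_params("wrist");im=read_camera("wrist")
rs=regions_of("wrist","reel")
print([(r['conf'],r['pixels'].sum(),np.argwhere(r['pixels']).mean(0)) for r in rs])
r=min(rs,key=lambda r:np.linalg.norm(np.argwhere(r['pixels']).mean(0)-[184,278]))
m=r['pixels'].astype(float);ys,xs=np.where(m>0);print(xs.min(),xs.max(),ys.min(),ys.max())
f=lambda p:np.abs(sil(P,cyl(np.array([p[0],p[1],.06]),p[2]))-m).sum()
for y0 in(-.1,-.25):
    o=minimize(f,[.505,-.2316,y0],method='Nelder-Mead',options=dict(initial_simplex=[[.505,-.2316,y0],[.51,-.2316,y0],[.505,-.228,y0],[.505,-.2316,y0+.15]]))
    print(o.x,np.degrees(o.x[2]),o.fun,m.sum())
print(to_tool([o.x[0],o.x[1],.055],np.degrees(o.x[2])))
c=cv2.resize(im[120:230,220:340],None,fx=5,fy=5,interpolation=cv2.INTER_CUBIC);cv2.imwrite("pics/c2.png",c)
E
```

```text
[(0.93, np.int64(2238), array([ 68.38561215, 163.84361037])), (0.86, np.int64(2062), array([184.06644035, 274.75751697])), (0.65, np.int64(1654), array([272.05139057, 298.22007255])), (0.62, np.int64(1575), array([221.16507937, 378.44190476]))]
249 300 164 206
[ 0.50540614 -0.23060633 -0.17155515] -9.829386195067087 160.1764705882353 2062.0
[ 0.50543926 -0.2306287  -0.17362933] -9.948227977565882 160.8862745098039 2062.0
(array([ 0.0152, -0.0013,  0.1443]), array([-0.11, -0.  ,  0.05]))
```

View pics/c2.png

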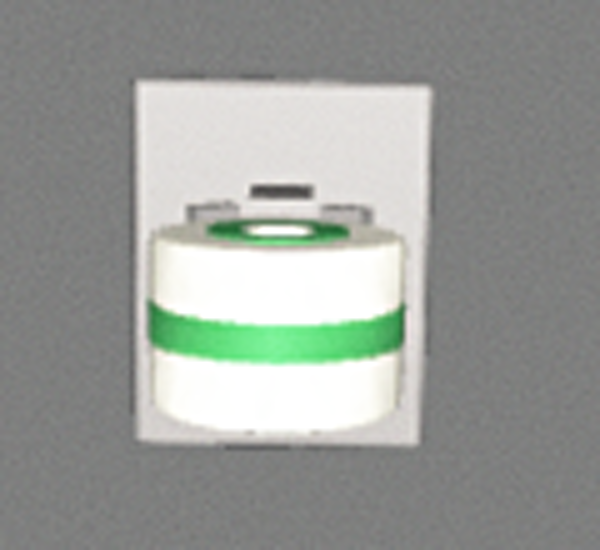

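```bash
python3 -m jog '[{"travel":[0.015,-0.001,0.05],"turn":[0,0,0],"hand":0},{"travel":[0.015,-0.001,0.09],"turn":[0,0,0],"hand":0},{"travel":[0.015,-0.001,0.12],"turn":[0,0,0],"hand":0},{"travel":[0.015,-0.001,0.1445],"turn":[0,0,0],"hand":0},{"travel":[0.015,-0.001,0.1445],"turn":[0,0,0],"hand":0},{"travel":[0.015,-0.001,0.1445],"turn":[0,0,0],"hand":0.4},{"travel":[0.015,-0.001,0.1445],"turn":[0,0,0],"hand":0.8},{"travel":[0.015,-0.001,0.1445],"turn":[0,0,0],"hand":1}]'; python3 -c "
from h import *
show();print(to_tool([0.505,-0.231,.055],-10))"
```

```text
clock: 4.15
eef_pos: [0.5058, -0.2309, 0.0556]
orientation: [-3.14, -0.001, -0.172]
contact_force: [0.6, -0.8, -0.0]
width: 0.716
4.15 [ 0.5058 -0.2309  0.0556] [-1.799e+02 -9.000e-02 -9.870e+00] F [ 0.57 -0.77 -0.03] M [0.015 0.136 0.004] w 0.716 q [-0.    0.83  0.62  1.93 -0.79  0.65 -0.62]
(array([-0.0007,  0.0002,  0.0006]), array([-0.1 , -0.08,  0.13]))
```

```bash
python3 -m jog '[{"travel":[0,0,0],"turn":[0,0,0],"hand":1},{"travel":[0,0,0],"turn":[0,0,0],"hand":1},{"travel":[0,0,0],"turn":[0,0,0],"hand":1},{"travel":[0,0,0],"turn":[0,0,0],"hand":1},{"travel":[0,0,0],"turn":[0,0,0],"hand":1}]'; python3 -c "
from h import *
show()"
```

```text
clock: 4.78
eef_pos: [0.5059, -0.2311, 0.0557]
orientation: [-3.14, -0.002, -0.172]
contact_force: [-0.5, 1.4, 2.9]
width: 0.465
4.78 [ 0.5059 -0.2311  0.0557] [-1.799e+02 -1.000e-01 -9.880e+00] F [-0.54  1.39  2.87] M [ 0.092  0.157 -0.001] w 0.465 q [-0.    0.83  0.62  1.93 -0.79  0.65 -0.62]
```

Gripped (opening 0.465 = 44 mm). Lifting it and moving to a stand-off in front of the rod tip.

```bash
python3 -m jog '[{"travel":[0,0,-0.02],"turn":[0,0,0],"hand":1},{"travel":[0,0,-0.045],"turn":[0,0,0],"hand":1},{"travel":[0,-0.005,-0.065],"turn":[0,0,0],"hand":1},{"travel":[-0.01,-0.035,-0.065],"turn":[0,0,-8],"hand":1},{"travel":[-0.02,-0.07,-0.065],"turn":[0,0,-16],"hand":1},{"travel":[-0.03,-0.105,-0.065],"turn":[0,0,-24],"hand":1},{"travel":[-0.042,-0.135,-0.065],"turn":[0,0,-31],"hand":1},{"travel":[-0.045,-0.144,-0.065],"turn":[0,0,-36],"hand":1}]'
python3 - <<'E'
from h import *
import pickle
show();P={};I={}
for c in("wrist","top","scene"):
    P[c]=camera_params(c);I[c]=read_camera(c);cv2.imwrite(f"pics/{c}2.png",I[c])
    for n in ["rod_tip","seat","reel_centre"]:print(c,n,[(round(d['conf'],2),np.round(d['at'],4)) for d in mark_of(c,n)][:2])
pickle.dump((P,I),open("v2.pkl","wb"));show()
E
```

```text
clock: 5.78
eef_pos: [0.4853, -0.0784, 0.1208]
orientation: [-3.139, -0.002, 0.463]
contact_force: [0.0, -1.2, 0.3]
width: 0.464
5.78 [ 0.4853 -0.0784  0.1208] [-1.7984e+02 -1.2000e-01  2.6510e+01] F [ 0.03 -1.23  0.33] M [-0.108  0.131  0.047] w 0.464 q [-0.26  0.62  0.55  2.06 -0.57  0.61 -0.42]
wrist rod_tip [(0.74, array([ 0.5293, -0.0633,  0.1276]))]
wrist seat []
wrist reel_centre [(0.89, array([ 0.4443, -0.3212,  0.0261])), (0.88, array([ 0.6183, -0.1524,  0.023 ]))]
top rod_tip []
top seat [(0.88, array([0.6117, 0.1191, 0.1277]))]
top reel_centre [(0.79, array([ 0.4407, -0.3242,  0.0172])), (0.75, array([ 0.4056, -0.2353,  0.0209]))]
scene rod_tip [(0.77, array([ 0.5353, -0.0634,  0.1316]))]
scene seat [(0.58, array([0.6099, 0.1221, 0.1254]))]
scene reel_centre [(0.65, array([ 0.4921, -0.0809,  0.123 ])), (0.64, array([ 0.4016, -0.237 ,  0.0234]))]
6.38 [ 0.4861 -0.0819  0.1208] [-1.7998e+02 -1.3000e-01  2.6080e+01] F [ 0.29  0.9  -1.04] M [-0.027  0.163  0.007] w 0.463 q [-0.26  0.62  0.56  2.06 -0.57  0.61 -0.42]
```

View pics/wrist2.png

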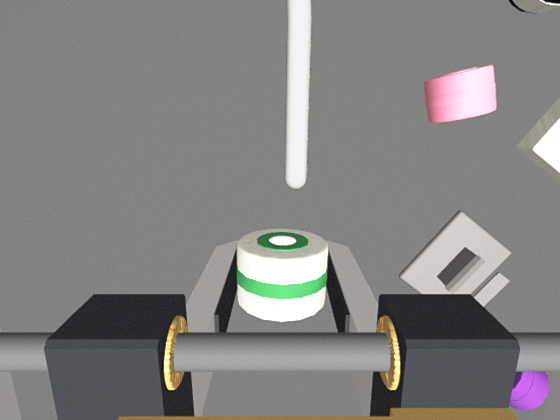

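View pics/top2.png

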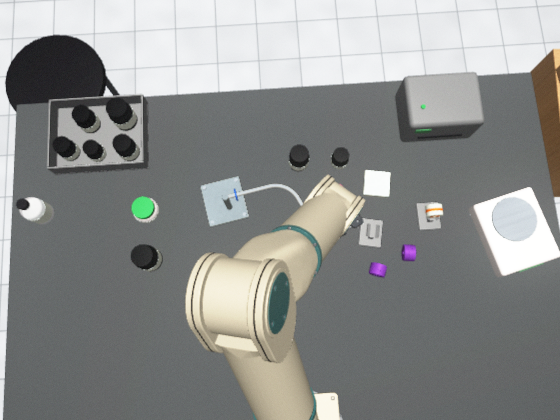

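Wrist view: the reel is held between the pads with its bore face at (283,241). The rod tip is at (296,183) and the rod runs up to (299,0). I'll take a settled picture and measure the reel relative to the rod.

```bash
cat >> h.py <<'E'
def rodline(o,yaw,n=400,z=.125):
    a=np.radians(15);s=np.linspace(0,.065,50);p=[np.c_[np.cos(a)*s,np.sin(a)*s]]
    t=np.linspace(a,np.pi/2,100);e=p[0][-1];p.append(e+.065*np.c_[np.sin(t)-np.sin(a),np.cos(a)-np.cos(t)])
    e=p[1][-1];s=np.linspace(0,.085,60);p.append(e+np.c_[0*s,s]);p=np.vstack(p)+[-.111,-.195]
    c,s_=np.cos(yaw),np.sin(yaw);q=p@np.array([[c,s_],[-s_,c]])+o
    return np.c_[q,np.full(len(q),z)]
def rodmask(P,o,yaw,z=.125,i0=0,i1=None):
    L=rodline(o,yaw,z=z)[i0:i1];d=np.gradient(L,axis=0)[:,:2];d/=np.linalg.norm(d,axis=1)[:,None]
    C=-P['R'].T@P['t'];m=np.zeros((420,560),np.uint8)
    v=C-L;n=np.cross(np.c_[d,0*d[:,:1]],v);n/=np.linalg.norm(n,axis=1)[:,None]
    A=proj(P,L+.005*n);B=proj(P,L-.005*n)
    poly=np.vstack([A,B[::-1]]);poly=poly[np.all(np.abs(poly)<2000,1)]
    cv2.fillPoly(m,[np.round(poly*256).astype(np.int32)],255,cv2.LINE_AA,8)
    c=proj(P,L[:1])[0]; r=.005*P['intrinsics'][0,0]/(P['R']@L[0]+P['t'])[2]
    cv2.circle(m,tuple(int(v) for v in np.round(c*256)),int(r*256),255,-1,cv2.LINE_AA,8)
    return m/255.
E
python3 - <<'E'
from h import *
import pickle
P0,I0=pickle.load(open("v2.pkl","rb"))
show();Pw=camera_params("wrist");iw=read_camera("wrist");cv2.imwrite("pics/wrist3.png",iw);pickle.dump((Pw,iw),open("w3.pkl","wb"))
g=iw.astype(int);print("rod px",iw[100,290:310].tolist()[::4],"bg",iw[100,200])
ims={"wrist":(Pw,iw),"top":(P0["top"],cv2.imread("pics/top0.png")),"scene":(P0["scene"],cv2.imread("pics/scene0.png"))}
def soft(im,lo,hi):return np.clip((im.mean(2)-lo)/(hi-lo),0,1)
res={}
def fit(c,x0):
    P,im=ims[c]
    bri=soft(im,90,190); base=rodmask(P,np.array(x0[:2]),x0[2])
    roi=cv2.dilate((base>0).astype(np.uint8),np.ones((3,3)),iterations=12 if c=="wrist" else 4)
    if c=="wrist": roi[205:]=0
    f=lambda p:(np.abs(rodmask(P,np.array(p[:2]),p[2])-bri)*roi).sum()
    x0=np.array(x0);S=np.vstack([x0]+[x0+d for d in np.diag([.005,.005,.04])])
    o=minimize(f,x0,method='Nelder-Mead',options=dict(initial_simplex=S,xatol=1e-5,fatol=.01,maxiter=400));return o.x,o.fun,(bri*roi).sum()
for c in ims:
    x,fv,n=fit(c,[.6024,.1472,.19]);print(c,x.round(4),np.degrees(x[2]).round(2),fv.round(1),n.round(1),"tip",rodline(x[:2],x[2])[0].round(4))
E
```

```text
6.38 [ 0.4861 -0.0819  0.1208] [-1.7998e+02 -1.3000e-01  2.6080e+01] F [ 0.29  0.9  -1.04] M [-0.027  0.163  0.007] w 0.463 q [-0.26  0.62  0.56  2.06 -0.57  0.61 -0.42]
rod px [[244, 241, 240], [240, 242, 240], [196, 202, 207], [131, 133, 131], [127, 128, 128]] bg [126 128 129]
wrist [0.6017 0.1487 0.1857] 10.64 2247.9 6348.8 tip [ 0.5286 -0.0634  0.125 ]
top [0.6022 0.1492 0.193 ] 11.06 417.5 743.6 tip [ 0.5307 -0.0635  0.125 ]
scene [0.6024 0.1499 0.1805] 10.34 384.3 680.2 tip [ 0.5283 -0.0618  0.125 ]
```

```bash
python3 - <<'E'
from h import *
import pickle
P0,I0=pickle.load(open("v2.pkl","rb"));Pw,iw=pickle.load(open("w3.pkl","rb"))
ims={"wrist":(Pw,iw),"top":(P0["top"],cv2.imread("pics/top0.png")),"scene":(P0["scene"],cv2.imread("pics/scene0.png"))}
def fit(c,x0,z=.125):
    P,im=ims[c]; base=rodmask(P,np.array(x0[:2]),x0[2],z)
    roi=cv2.dilate((base>0).astype(np.uint8),np.ones((3,3)),iterations=12 if c=="wrist" else 3)
    m=im.mean(2);bg=np.median(m[roi>0]) if c=="wrist" else np.percentile(m[roi>0],25);hi=np.percentile(m[roi>0],95)
    bri=np.clip((m-bg-15)/(hi-bg-15),0,1)
    if c=="wrist": roi[205:]=0
    f=lambda p:(np.abs(rodmask(P,np.array(p[:2]),p[2],z)-bri)*roi).sum()
    x0=np.array(x0);S=np.vstack([x0]+[x0+d for d in np.diag([.005,.005,.04])])
    o=minimize(f,x0,method='Nelder-Mead',options=dict(initial_simplex=S,xatol=1e-5,fatol=.01,maxiter=400))
    return o.x,o.fun,(bri*roi).sum(),bg,hi
for c in ims:
    x,fv,n,bg,hi=fit(c,[.6022,.149,.19]);print(c,x.round(4),np.degrees(x[2]).round(2),fv.round(1),n.round(1),bg,hi,"tip",rodline(x[:2],x[2])[0].round(4))
# reel silhouette in wrist: white/green pixels
h=cv2.cvtColor(iw,cv2.COLOR_BGR2HSV)
reg=np.zeros((420,560),bool);reg[222:325,237:330]=1
s=get_state();yaw=s['orientation'][2];R=Ro.from_euler('xyz',s['orientation']).as_matrix()
gp=s['eef_pos']-R[:,2]*.005
print("expected grasp pt",gp.round(4),"proj",proj(Pw,[gp]).round(1))
# bore ellipse: front face centre
a=np.array([np.cos(yaw),np.sin(yaw),0])
print("front face centre px",proj(Pw,[gp+.015*a]).round(1))
c=cv2.resize(iw[160:330,215:350],None,fx=3.5,fy=3.5,interpolation=cv2.INTER_CUBIC);cv2.imwrite("pics/c3.png",c)
E
```

```text
wrist [0.6018 0.1497 0.1889] 10.83 863.3 3623.8 131.33333333333334 242.33333333333334 tip [ 0.5294 -0.0627  0.125 ]
top [0.5998 0.1514 0.2039] 11.68 261.8 361.9 108.66666666666667 220.33333333333334 tip [ 0.5306 -0.0621  0.125 ]
scene [0.6039 0.1506 0.1879] 10.76 255.3 314.7 107.66666666666667 216.66666666666666 tip [ 0.5313 -0.0617  0.125 ]
expected grasp pt [ 0.4861 -0.0818  0.1259] proj [[282.8 269.6]]
front face centre px [[282.8 240.6]]
```

View pics/c3.png

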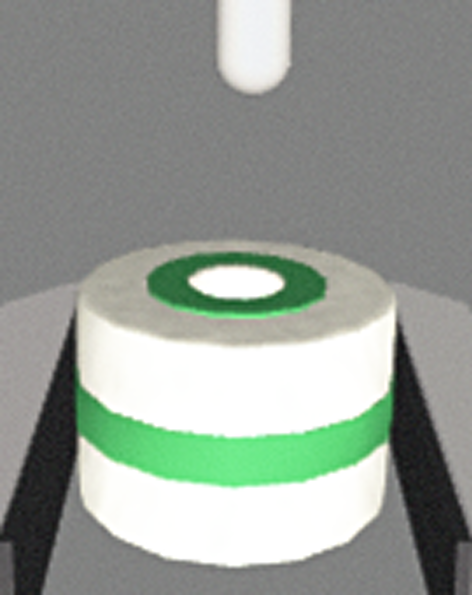

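The held reel's bore projects exactly where the kinematics put it, at (283,241). The rod tip is at about (0.5294, -0.0627) and the holder yaw is about 10.8°. Next I'll write the path helper.

```bash
cat >> h.py <<'E'
import json,os
G=dict(o=[.6018,.1497],yaw=.1889,off=[0,0],dz=-.0043)
if os.path.exists('g.json'):G.update(json.load(open('g.json')))
def rods():
    L=rodline(np.array(G['o']),G['yaw'])[:,:2]
    a=np.radians(15)+G['yaw'];k=np.linspace(-.12,-.0005,120)
    L=np.vstack([L[0]+k[:,None]*np.array([np.cos(a),np.sin(a)]),L])
    k=np.linspace(.0005,.03,30)[:,None];L=np.vstack([L,L[-1]+k*np.array([-np.sin(G['yaw']),np.cos(G['yaw'])])])
    s=np.r_[0,np.cumsum(np.linalg.norm(np.diff(L,axis=0),axis=1))];s-=.12
    return s,L
def pose(s0):
    s,L=rods();t=np.linspace(s0-.015,s0+.015,61);p=np.c_[np.interp(t,s,L[:,0]),np.interp(t,s,L[:,1])]
    c=p[30];d=p[-1]-p[0];h=np.arctan2(d[1],d[0])
    for _ in range(5):
        u=np.array([np.cos(h),np.sin(h)]);n=np.array([-u[1],u[0]])
        A=(p-c)@u;B=(p-c)@n;h+=np.polyfit(A,B,1)[0]
    off=(B.max()+B.min())/2
    return c+off*n,h,n
def at():
    s=get_state();s_,L=rods();d=np.linalg.norm(L-s['eef_pos'][:2],axis=1);i=d.argmin();S=s_[i]
    c,h,n=pose(S);v=s['eef_pos'][:2]-c
    f=s['contact_force'];u=np.array([np.cos(h),np.sin(h)])
    print("s %.1fmm lat(left+) %.2fmm dyaw %.2f z %.2f | F along %.2f left %.2f up %.2f Mz %.3f t %.2f w %.3f rp %s"%(S*1e3,v@n*1e3,np.degrees(s['orientation'][2]-h),1e3*(s['eef_pos'][2]-.125-G['dz']),f[:2]@u,f[:2]@n,f[2],s['ft_torque'][2],s['clock'],s['width'],np.degrees(s['orientation'][:2]).round(2)))
    return S
def plan(*ss,lat=0,dyaw=0,dz=0):
    for s0 in ss:
        c,h,n=pose(s0/1e3);c=c+n*lat/1e3
        d,w=to_tool([c[0],c[1],.125+G['dz']+dz/1e3],np.degrees(h)+dyaw);print(s0,(d*1).tolist(),w.tolist())
E
python3 -c "
from h import *
print(pose(-.03),pose(.03),pose(.1),pose(.2));at();plan(-25,-15,-5,5)"
```

```text
(array([ 0.50238708, -0.0757425 ]), np.float64(0.4506993877991495), array([-0.43559519,  0.90014267])) (array([ 0.55639564, -0.04960679]), np.float64(0.45069938779914953), array([-0.43559519,  0.90014267])) (array([ 0.61317801, -0.01108795]), np.float64(0.9891646793626981), array([-0.83556736,  0.54938802])) (array([0.61405756, 0.08538181]), np.float64(1.7596963267948973), array([-0.98221139, -0.18777858]))
s -47.7mm lat(left+) 1.65mm dyaw 0.27 z 0.16 | F along -0.40 left -0.88 up -0.56 Mz -0.071 t 6.42 w 0.470 rp [-1.7998e+02 -1.4000e-01]
-25 [0.0223, 0.0018, 0.0002] [-0.02, -0.14, 0.27]
-15 [0.0323, 0.0018, 0.0002] [-0.02, -0.14, 0.27]
-5 [0.0423, 0.0018, 0.0003] [-0.02, -0.14, 0.27]
5 [0.0523, 0.0019, 0.0003] [-0.02, -0.14, 0.27]
```

```bash
python3 - <<'E'
from h import *
import pickle
Pw,iw=pickle.load(open("w3.pkl","rb"))
m=iw.mean(2)
for r in (20,60,100,140,170):
    row=m[r,240:350];i=np.where(row>185)[0]+240;print(r,i.min(),i.max(),(i.min()+i.max())/2)
for s0 in(0,20,40,60):
    s,L=rods();c=np.array([np.interp(s0/1e3,s,L[:,0]),np.interp(s0/1e3,s,L[:,1]),.125]);print(s0,proj(Pw,[c]).round(1),(Pw['R']@c+Pw['t'])[2])
M=rodmask(Pw,np.array(G['o']),G['yaw']);ov=iw.copy();ed=cv2.Canny((M*255).astype(np.uint8),50,150);ov[ed>0]=(0,0,255);cv2.imwrite("pics/ov.png",ov[0:260,180:420].repeat(2,0).repeat(2,1))
E
```

```text
20 278 299 288.5
60 278 299 288.5
100 278 298 288.0
140 278 298 288.0
170 278 297 287.5
0 [[286.9 173.1]] 0.1636332252160323
20 [[287.3 128.3]] 0.15852553418524057
40 [[287.6  80.5]] 0.1534178431544488
60 [[288.   29.3]] 0.14831015212365706
```

View pics/ov.png

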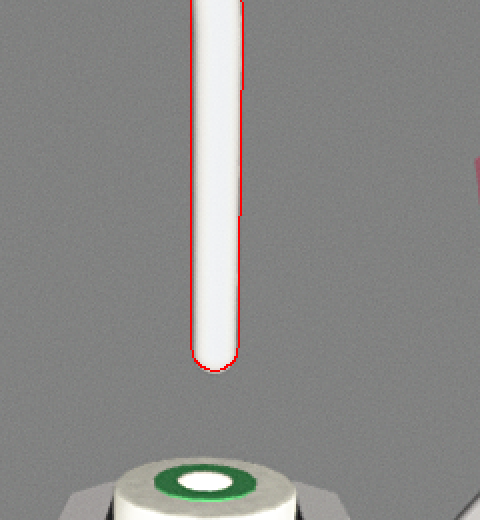

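```bash
python3 -m jog '[{"travel":[0.006,0.001,0.0002],"turn":[0,0,0.1],"hand":1},{"travel":[0.016,0.002,0.0002],"turn":[0,-0.1,0.2],"hand":1},{"travel":[0.0223,0.002,0.0002],"turn":[0,-0.1,0.2],"hand":1},{"travel":[0.0223,0.002,0.0002],"turn":[0,-0.1,0.2],"hand":1}]'
python3 - <<'E'
from h import *
at();Pw=camera_params("wrist");iw=read_camera("wrist");at()
s=get_state();m=iw.mean(2)
for r in (20,100,160,200):
    row=m[r,240:350];i=np.where(row>185)[0]+240;print(r,(i.min()+i.max())/2, end=' ')
    ss,L=rods();k=proj(Pw,np.c_[L[100:],np.full(len(L)-100,.125)]);print(np.interp(r,k[:60,1][::-1],k[:60,0][::-1]).round(1))
R=Ro.from_euler('xyz',s['orientation']).as_matrix();gp=s['eef_pos']-R[:,2]*.0045
print(proj(Pw,[gp+.015*R[:,0],gp]))
cv2.imwrite("pics/c4.png",cv2.resize(iw[160:330,215:350],None,fx=3.5,fy=3.5,interpolation=cv2.INTER_CUBIC))
plan(-15,-5,5,15,20)
E
```

```text
clock: 6.92
eef_pos: [0.5077, -0.0733, 0.1206]
orientation: [-3.141, -0.001, 0.453]
contact_force: [0.0, 0.9, -1.0]
width: 0.463
s -24.6mm lat(left+) -0.10mm dyaw 0.13 z -0.11 | F along 0.40 left 0.80 up -0.95 Mz -0.013 t 6.92 w 0.463 rp [-1.7999e+02 -4.0000e-02]
s -24.6mm lat(left+) -0.09mm dyaw 0.10 z -0.12 | F along -0.12 left -0.07 up -0.84 Mz -0.015 t 6.97 w 0.468 rp [-1.7998e+02 -2.0000e-02]
20 275.0 283.2
100 284.0 283.2
160 283.5 283.1
200 283.5 283.0
[[282.95642681 241.48901556]
 [282.92212501 270.35192303]]
-15 [0.0098, -0.0001, -0.0001] [-0.02, -0.02, 0.1]
-5 [0.0198, -0.0001, -0.0001] [-0.02, -0.02, 0.1]
5 [0.0298, -0.0, -0.0001] [-0.02, -0.02, 0.1]
15 [0.0398, -0.0, -0.0001] [-0.02, -0.02, 0.1]
20 [0.0448, -0.0, -0.0001] [-0.02, -0.02, 0.1]
```

View pics/c4.png

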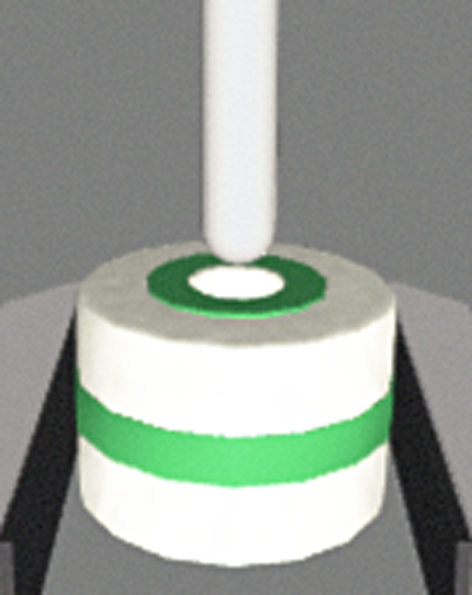

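The rod is lined up with the bore to about 0.4 mm. I'm entering slowly.

```bash
python3 -m jog '[{"travel":[0.005,0.0003,-0.0001],"turn":[0,0,0.1],"hand":1},{"travel":[0.010,0.0003,-0.0001],"turn":[0,0,0.1],"hand":1},{"travel":[0.013,0.0003,-0.0001],"turn":[0,0,0.1],"hand":1}]'; python3 -c "
from h import *
at()"
python3 -m jog '[{"travel":[0.003,0,0],"turn":[0,0,0],"hand":1},{"travel":[0.006,0,0],"turn":[0,0,0],"hand":1}]'; python3 -c "
from h import *
at()"
```

```text
clock: 7.35
eef_pos: [0.5193, -0.068, 0.1207]
orientation: [-3.141, -0.0, 0.451]
contact_force: [0.5, 0.3, 0.2]
width: 0.467
s -11.5mm lat(left+) -0.37mm dyaw 0.01 z -0.01 | F along 0.59 left 0.04 up 0.20 Mz -0.001 t 7.35 w 0.467 rp [-1.7998e+02 -3.0000e-02]
clock: 7.6
eef_pos: [0.5249, -0.0652, 0.1207]
orientation: [-3.141, -0.001, 0.451]
contact_force: [-0.1, -0.3, -0.7]
width: 0.468
s -5.5mm lat(left+) -0.33mm dyaw 0.02 z 0.00 | F along -0.22 left -0.27 up -0.71 Mz 0.003 t 7.60 w 0.468 rp [-1.7998e+02 -3.0000e-02]
```

```bash
python3 -m jog '[{"travel":[0.005,0,0],"turn":[0,0,0],"hand":1},{"travel":[0.010,0,0],"turn":[0,0,0],"hand":1}]'; python3 -c "
from h import *
at()"
python3 -m jog '[{"travel":[0.005,0,0],"turn":[0,0,0],"hand":1},{"travel":[0.010,0,0],"turn":[0,0,0],"hand":1},{"travel":[0.015,0,0],"turn":[0,0,0],"hand":1}]'; python3 - <<'E'
from h import *
at();iw=read_camera("wrist");cv2.imwrite("pics/c5.png",cv2.resize(iw[60:330,180:380],None,fx=2.2,fy=2.2));plan(24,28,32)
E
```

```text
clock: 7.85
eef_pos: [0.5342, -0.0607, 0.1207]
orientation: [-3.141, -0.001, 0.451]
contact_force: [0.4, 0.4, -1.0]
width: 0.469
s 5.3mm lat(left+) -0.31mm dyaw 0.02 z -0.02 | F along 0.51 left 0.24 up -1.01 Mz -0.024 t 7.85 w 0.469 rp [-1.7998e+02 -3.0000e-02]
clock: 8.22
eef_pos: [0.5481, -0.054, 0.1207]
orientation: [-3.141, -0.001, 0.451]
contact_force: [0.2, -0.5, -0.6]
width: 0.464
s 21.2mm lat(left+) -0.32mm dyaw 0.03 z -0.01 | F along -0.06 left -0.54 up -0.55 Mz 0.030 t 8.22 w 0.464 rp [-1.7998e+02 -3.0000e-02]
24 [0.0026, -0.0003, -0.0] [-0.0, -0.07, 0.06]
28 [0.0066, -0.0003, -0.0] [-0.0, -0.07, 0.06]
32 [0.0106, -0.0003, 0.0] [-0.0, -0.07, 0.06]
```

View pics/c5.png

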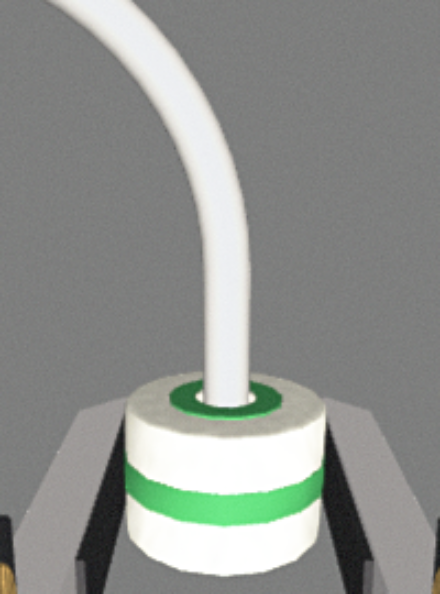

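The reel is threaded and the force is only noise. The bend is in clear view now, so I'll refit the rod pose from this picture; the fit needs the bend onset along the rod.

```bash
cat > fit.py <<'E'
from h import *
import pickle,sys
def fitw(name,rmax=None,i0=0,z=.125,save=False):
    Pw=camera_params("wrist");iw=read_camera("wrist");pickle.dump((Pw,iw),open(name+".pkl","wb"))
    x0=np.array([*G['o'],G['yaw']]);hsv=cv2.cvtColor(iw,cv2.COLOR_BGR2HSV)
    base=rodmask(Pw,x0[:2],x0[2],z)
    s=get_state();R=Ro.from_euler('xyz',s['orientation']).as_matrix();gp=s['eef_pos']-R[:,2]*.0045
    roi=cv2.dilate((base>.5).astype(np.uint8),np.ones((3,3)),iterations=10)
    hull=cv2.convexHull(proj(Pw,cyl(gp,s['orientation'][2],.034,.025)).astype(np.float32)).astype(np.int32)
    cv2.fillPoly(roi,[hull],0)
    ymin=hull[:,0,1].min();roi[ymin+3:]=0
    m=iw.mean(2);bg=np.median(m[(roi>0)&(base<.1)]);hi=np.percentile(m[roi>0],95);bri=np.clip((m-bg-8)/(hi-bg-30),0,1)
    bri[hsv[...,1]>90]=0
    f=lambda p:(np.abs(rodmask(Pw,np.array(p[:2]),p[2],z)-bri)*roi).sum()
    S=np.vstack([x0]+[x0+d for d in np.diag([.003,.003,.02])])
    o=minimize(f,x0,method='Nelder-Mead',options=dict(initial_simplex=S,xatol=1e-5,fatol=.01,maxiter=500))
    print("was",x0.round(4),"fit",o.x.round(4),"yaw",np.degrees(o.x[2]).round(2),"res",o.fun.round(1),"of",(bri*roi).sum().round(1),"was",f(x0).round(1),"seat",rodline(o.x[:2],o.x[2])[-1].round(4),"tip",rodline(o.x[:2],o.x[2])[0].round(4))
    ov=iw.copy();M=rodmask(Pw,o.x[:2],o.x[2],z);ov[cv2.Canny((M*255).astype(np.uint8),50,150)>0]=(0,0,255)
    cv2.imwrite(f"pics/{name}.png",ov[:330,80:480].repeat(2,0).repeat(2,1)[:600]);return o.x
E
python3 - <<'E'
from fit import *
x=fitw("f1")
at()
G.update(o=[float(x[0]),float(x[1])],yaw=float(x[2]));at()
E
```

```text
was [0.6018 0.1497 0.1889] fit [0.6046 0.1488 0.1648] yaw 9.44 res 1806.1 of 8529.6 was 2026.0 seat [0.6096 0.1188 0.125 ] tip [ 0.5271 -0.0618  0.125 ]
s 21.2mm lat(left+) -0.24mm dyaw 0.06 z -0.03 | F along 0.13 left -0.01 up -0.64 Mz -0.026 t 8.32 w 0.465 rp [-1.7999e+02 -6.0000e-02]
s 22.6mm lat(left+) -1.47mm dyaw 1.44 z -0.03 | F along 0.13 left -0.01 up -0.64 Mz -0.026 t 8.32 w 0.465 rp [-1.7999e+02 -6.0000e-02]
```

View pics/f1.png

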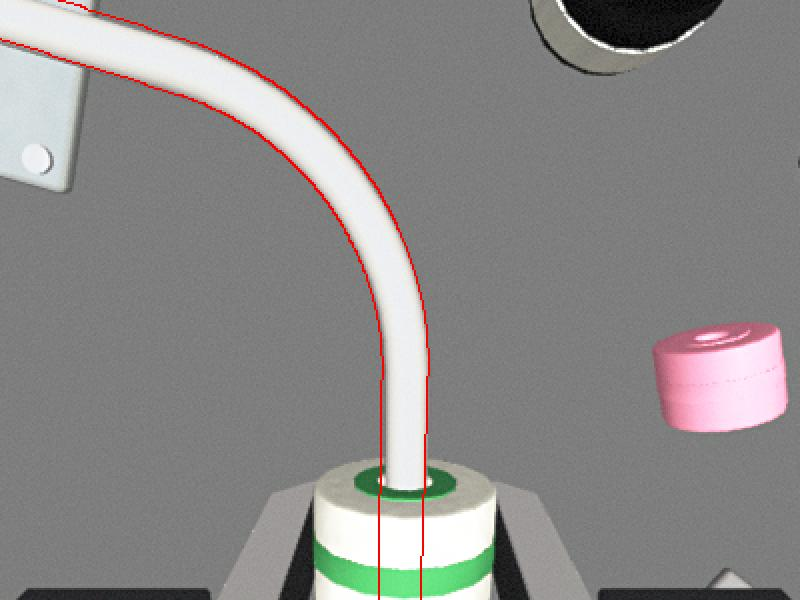

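```bash
sed -i 's/def fitw(name,rmax=None/def fitw(name,cmin=135,load=False/; s/    Pw=camera_params("wrist");iw=read_camera("wrist");pickle.dump((Pw,iw),open(name+".pkl","wb"))/    if load: Pw,iw=pickle.load(open(name+".pkl","rb"))\n    else:\n        Pw=camera_params("wrist");iw=read_camera("wrist");pickle.dump((Pw,iw),open(name+".pkl","wb"))/; s/roi\[ymin+3:\]=0/roi[ymin-2:]=0;roi[:,:cmin]=0/; s/(hi-bg-30)/(40)/' fit.py
python3 - <<'E'
from fit import *
x=fitw("f1",load=True)
G.update(o=[float(x[0]),float(x[1])],yaw=float(x[2]));at()
E
```

```text
was [0.6018 0.1497 0.1889] fit [0.6001 0.1499 0.1976] yaw 11.32 res 598.1 of 6134.0 was 665.9 seat [0.606  0.1201 0.125 ] tip [ 0.5295 -0.0631  0.125 ]
s 21.2mm lat(left+) -0.03mm dyaw -0.44 z -0.03 | F along 0.13 left -0.01 up -0.64 Mz -0.026 t 8.32 w 0.465 rp [-1.7999e+02 -6.0000e-02]
```

View pics/f1.png

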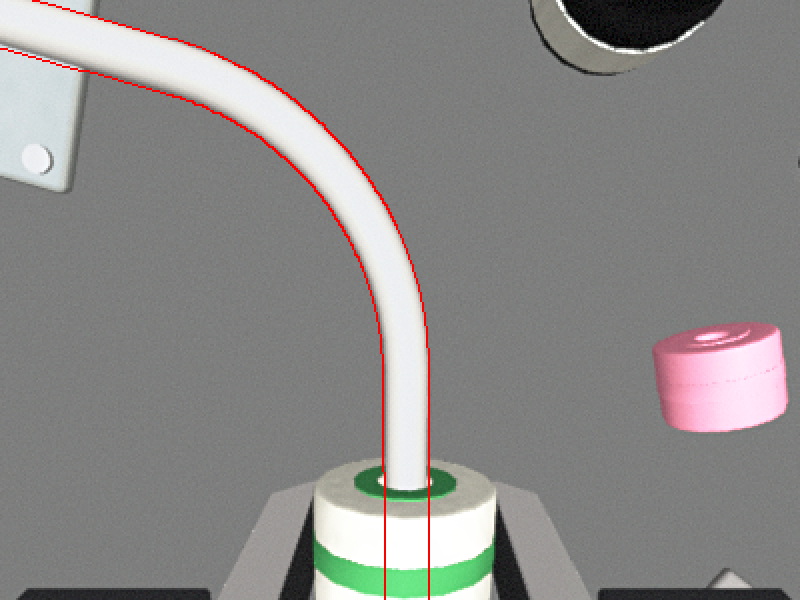

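The overlay follows the rod well, so I'll use this fit and advance.

```bash
echo '{"o":[0.6001,0.1499],"yaw":0.1970}' > g.json; python3 -c "
from h import *
at();plan(26,31,36,41,46)"
```

```text
s 21.2mm lat(left+) -0.06mm dyaw -0.40 z -0.03 | F along 0.13 left -0.01 up -0.64 Mz -0.026 t 8.32 w 0.465 rp [-1.7999e+02 -6.0000e-02]
26 [0.0049, -0.0001, -0.0] [-0.01, -0.06, -0.4]
31 [0.0099, -0.0001, -0.0] [-0.01, -0.06, -0.4]
36 [0.0149, -0.0002, -0.0] [-0.01, -0.06, -0.4]
41 [0.0199, -0.0002, -0.0] [-0.01, -0.06, -0.4]
46 [0.0249, -0.0002, -0.0] [-0.01, -0.06, -0.4]
```

```bash
python3 -m jog '[{"travel":[0.005,-0.0001,0],"turn":[0,0,-0.2],"hand":1},{"travel":[0.010,-0.0001,0],"turn":[0,0,-0.4],"hand":1},{"travel":[0.015,-0.0002,0],"turn":[0,0,-0.4],"hand":1},{"travel":[0.020,-0.0002,0],"turn":[0,0,-0.4],"hand":1},{"travel":[0.024,-0.0002,0],"turn":[0,0,-0.4],"hand":1}]'; python3 -c "
from h import *
at();plan(47,50,53,56,59,62)"
```

```text
clock: 8.95
eef_pos: [0.5702, -0.0429, 0.1206]
orientation: [-3.142, -0.001, 0.459]
contact_force: [0.2, -0.1, -0.4]
width: 0.467
s 45.1mm lat(left+) -0.02mm dyaw 0.01 z -0.05 | F along 0.10 left -0.15 up -0.35 Mz 0.003 t 8.95 w 0.467 rp [-1.8e+02 -5.0e-02]
47 [0.0015, -0.0, -0.0001] [-0.0, -0.05, 0.01]
50 [0.0045, -0.0, -0.0] [-0.0, -0.05, 0.01]
53 [0.0075, -0.0001, -0.0] [-0.0, -0.05, -0.02]
56 [0.0105, -0.0001, -0.0] [-0.0, -0.05, -0.2]
59 [0.0135, -0.0002, -0.0] [-0.0, -0.05, -0.63]
62 [0.0165, -0.0003, -0.0] [-0.0, -0.05, -1.38]
```

```bash
python3 -m jog '[{"travel":[0.0045,0,0],"turn":[0,0,0],"hand":1},{"travel":[0.0075,-0.0001,0],"turn":[0,0,0],"hand":1},{"travel":[0.0105,-0.0001,0],"turn":[0,0,-0.2],"hand":1},{"travel":[0.0135,-0.0002,0],"turn":[0,0,-0.6],"hand":1}]'; python3 -c "
from h import *
at();plan(61,63,65,67,69,71,73)"
```

```text
clock: 9.45
eef_pos: [0.5823, -0.0367, 0.1207]
orientation: [-3.142, -0.001, 0.47]
contact_force: [0.1, 0.5, -0.7]
width: 0.467
s 59.7mm lat(left+) -0.03mm dyaw -0.15 z -0.03 | F along 0.29 left 0.46 up -0.65 Mz -0.015 t 9.45 w 0.467 rp [-1.8e+02 -5.0e-02]
61 [0.0019, -0.0001, -0.0] [-0.0, -0.05, -0.47]
63 [0.0039, -0.0002, -0.0] [-0.0, -0.05, -1.1]
65 [0.0059, -0.0003, -0.0] [-0.0, -0.05, -1.89]
67 [0.0079, -0.0004, -0.0] [-0.0, -0.05, -2.86]
69 [0.0098, -0.0005, -0.0] [-0.0, -0.05, -4.0]
71 [0.0118, -0.0007, -0.0] [-0.0, -0.05, -5.29]
73 [0.0138, -0.001, -0.0] [-0.0, -0.05, -6.74]
```

```bash
python3 -m jog '[{"travel":[0.0019,-0.0001,0],"turn":[0,0,-0.5],"hand":1},{"travel":[0.0039,-0.0002,0],"turn":[0,0,-1.1],"hand":1},{"travel":[0.0059,-0.0003,0],"turn":[0,0,-1.9],"hand":1}]'; python3 - <<'E'
from fit import *
at()
x=fitw("f2",cmin=100)
plan(67,69,71,73,75)
G.update(o=[float(x[0]),float(x[1])],yaw=float(x[2]));at()
E
```

```text
clock: 9.82
eef_pos: [0.5875, -0.0337, 0.1206]
orientation: [-3.142, -0.001, 0.504]
contact_force: [-0.5, -0.6, -0.6]
width: 0.464
s 65.0mm lat(left+) 0.06mm dyaw 0.06 z -0.06 | F along -0.72 left -0.27 up -0.60 Mz 0.051 t 9.82 w 0.464 rp [-1.8e+02 -5.0e-02]
was [0.6001 0.1499 0.197 ] fit [0.5991 0.1505 0.2021] yaw 11.58 res 1079.5 of 5435.7 was 1135.6 seat [0.6052 0.1208 0.125 ] tip [ 0.5295 -0.0628  0.125 ]
67 [0.0016, -0.0, 0.0] [0.0, -0.07, -0.87]
69 [0.0035, -0.0001, 0.0] [0.01, -0.07, -2.01]
71 [0.0055, -0.0003, 0.0] [0.01, -0.07, -3.31]
73 [0.0075, -0.0004, 0.0] [0.01, -0.07, -4.76]
75 [0.0095, -0.0006, 0.0] [0.01, -0.07, -6.33]
s 65.0mm lat(left+) -0.50mm dyaw -0.20 z -0.00 | F along -0.34 left -0.02 up -0.85 Mz -0.007 t 9.88 w 0.470 rp [ 1.8e+02 -7.0e-02]
```

View pics/f2.png

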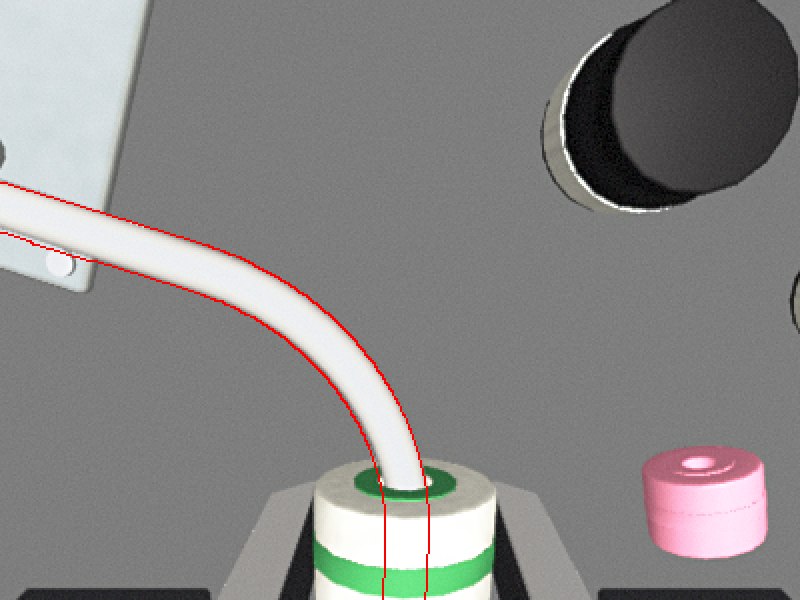

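```bash
python3 -m jog '[{"travel":[0.0016,0,0],"turn":[0,0,-0.9],"hand":1},{"travel":[0.0035,-0.0001,0],"turn":[0,0,-2],"hand":1},{"travel":[0.0055,-0.0003,0],"turn":[0,0,-3.3],"hand":1}]'; python3 - <<'E'
from h import *
at();plan(73,75,77,79,81)
E
```

```text
clock: 10.25
eef_pos: [0.5926, -0.0309, 0.1207]
orientation: [3.141, -0.001, 0.563]
contact_force: [1.3, -1.3, 0.4]
width: 0.466
s 71.0mm lat(left+) -0.17mm dyaw 0.06 z 0.03 | F along 0.34 left -1.81 up 0.43 Mz -0.068 t 10.25 w 0.466 rp [ 1.7997e+02 -6.0000e-02]
73 [0.002, -0.0002, 0.0] [0.03, -0.06, -1.37]
75 [0.004, -0.0003, 0.0] [0.03, -0.06, -2.95]
77 [0.0059, -0.0004, 0.0] [0.03, -0.06, -4.62]
79 [0.0079, -0.0006, 0.0] [0.03, -0.06, -6.35]
81 [0.0099, -0.0009, 0.0] [0.03, -0.06, -8.11]
```

```bash
python3 -m jog '[{"travel":[0.0010,0.0001,0],"turn":[0,0,-0.7],"hand":1},{"travel":[0.002,0.0001,0],"turn":[0,0,-1.4],"hand":1},{"travel":[0.002,0.0001,0],"turn":[0,0,-1.4],"hand":1}]'; python3 - <<'E'
from h import *
at();camera_params("wrist");read_camera("wrist");at();read_camera("wrist");at();plan(75,77,79,81)
E
```

```text
clock: 10.62
eef_pos: [0.5945, -0.0298, 0.1208]
orientation: [3.141, -0.001, 0.588]
contact_force: [0.1, 0.1, 0.1]
width: 0.468
s 73.6mm lat(left+) -0.32mm dyaw -0.42 z 0.06 | F along 0.12 left 0.07 up 0.09 Mz 0.078 t 10.62 w 0.468 rp [ 1.7997e+02 -8.0000e-02]
s 72.7mm lat(left+) -0.31mm dyaw 0.22 z 0.03 | F along 0.18 left 0.28 up -0.40 Mz 0.027 t 10.68 w 0.468 rp [ 1.7997e+02 -7.0000e-02]
s 72.7mm lat(left+) -0.34mm dyaw 0.22 z 0.05 | F along 0.93 left 0.12 up -1.77 Mz -0.041 t 10.72 w 0.466 rp [ 1.7997e+02 -7.0000e-02]
75 [0.0019, -0.0004, 0.0001] [0.03, -0.07, -1.55]
77 [0.0039, -0.0005, 0.0001] [0.03, -0.07, -3.22]
79 [0.0059, -0.0006, 0.0001] [0.03, -0.07, -4.96]
81 [0.0078, -0.0008, 0.0001] [0.04, -0.07, -6.72]
```

```bash
python3 -m jog '[{"travel":[0.0019,-0.0002,0],"turn":[0,0,-1.55],"hand":1},{"travel":[0.0039,-0.0003,0],"turn":[0,0,-3.2],"hand":1},{"travel":[0.0039,-0.0003,0],"turn":[0,0,-3.2],"hand":1}]'; python3 - <<'E'
from h import *
at();read_camera("wrist");at();read_camera("wrist");at();plan(79,81,83,85)
E
```

```text
clock: 11.1
eef_pos: [0.5978, -0.0273, 0.1208]
orientation: [3.141, -0.002, 0.644]
contact_force: [0.8, -0.9, -1.4]
width: 0.465
s 77.0mm lat(left+) -0.30mm dyaw -0.01 z 0.12 | F along 0.10 left -1.16 up -1.42 Mz 0.010 t 11.10 w 0.465 rp [ 1.7995e+02 -1.0000e-01]
s 77.0mm lat(left+) -0.31mm dyaw -0.04 z 0.13 | F along -0.95 left -1.11 up -0.20 Mz 0.015 t 11.15 w 0.465 rp [ 1.7995e+02 -1.0000e-01]
s 77.0mm lat(left+) -0.28mm dyaw -0.05 z 0.12 | F along 0.02 left -0.57 up -0.71 Mz 0.060 t 11.20 w 0.459 rp [ 1.7995e+02 -1.0000e-01]
79 [0.0017, -0.0003, 0.0001] [0.05, -0.1, -1.76]
81 [0.0037, -0.0004, 0.0001] [0.05, -0.09, -3.52]
83 [0.0056, -0.0006, 0.0001] [0.06, -0.09, -5.28]
85 [0.0076, -0.0008, 0.0001] [0.06, -0.09, -7.04]
```

```bash
cat >> h.py <<'E'
def feel(n=4):
    F=[];M=[]
    for _ in range(n):
        read_camera("wrist");s=get_state();F.append(s['contact_force']);M.append(s['ft_torque'])
    F=np.mean(F,0);M=np.mean(M,0);yw=s['orientation'][2];u=np.array([np.cos(yw),np.sin(yw)])
    print("FEEL along %.2f left %.2f up %.2f | Mz %.3f M %s"%(F[0]*u[0]+F[1]*u[1],-F[0]*u[1]+F[1]*u[0],F[2],M[2],M.round(3)))
E
python3 -m jog '[{"travel":[0.0017,-0.0001,0.0001],"turn":[0,0,-1.75],"hand":1},{"travel":[0.0037,-0.0002,0.0001],"turn":[0,0,-3.5],"hand":1}]'; python3 - <<'E'
from h import *
at();feel();at();plan(83,85,87,89)
E
```

```text
clock: 11.45
eef_pos: [0.6007, -0.0252, 0.1208]
orientation: [3.14, -0.001, 0.707]
contact_force: [0.9, -0.7, -0.1]
width: 0.464
s 81.3mm lat(left+) -0.37mm dyaw -0.20 z 0.07 | F along 0.28 left -1.13 up -0.07 Mz -0.056 t 11.45 w 0.464 rp [ 1.7993e+02 -8.0000e-02]
FEEL along 0.25 left -1.35 up -0.43 | Mz -0.001 M [-0.194 -0.036 -0.001]
s 81.3mm lat(left+) -0.38mm dyaw -0.31 z 0.09 | F along 0.83 left -1.55 up -0.77 Mz -0.021 t 11.65 w 0.466 rp [ 1.7992e+02 -1.2000e-01]
83 [0.0017, -0.0004, 0.0001] [0.08, -0.12, -1.78]
85 [0.0037, -0.0005, 0.0001] [0.08, -0.12, -3.54]
87 [0.0056, -0.0007, 0.0001] [0.08, -0.12, -5.31]
89 [0.0076, -0.0009, 0.0001] [0.08, -0.11, -7.07]
```

```bash
python3 -m jog '[{"travel":[0.0017,0.0002,0.0001],"turn":[0,0,-1.75],"hand":1},{"travel":[0.0037,0.0002,0.0001],"turn":[0,0,-3.5],"hand":1}]'; python3 - <<'E'
from h import *
at();feel();at();plan(87,89,91,93)
E
```

```text
clock: 11.9
eef_pos: [0.6038, -0.0225, 0.1206]
orientation: [3.141, -0.002, 0.768]
contact_force: [0.4, -0.9, -1.0]
width: 0.461
s 84.8mm lat(left+) -0.47mm dyaw 0.29 z -0.08 | F along -0.29 left -0.91 up -1.01 Mz -0.006 t 11.90 w 0.461 rp [ 1.7994e+02 -1.1000e-01]
FEEL along -0.32 left -0.14 up -0.74 | Mz -0.025 M [-0.076  0.08  -0.025]
s 84.8mm lat(left+) -0.50mm dyaw 0.17 z -0.05 | F along -1.29 left 0.58 up -1.34 Mz -0.014 t 12.10 w 0.462 rp [ 1.7994e+02 -1.3000e-01]
87 [0.0018, -0.0005, -0.0] [0.07, -0.12, -1.8]
89 [0.0038, -0.0006, -0.0] [0.07, -0.12, -3.56]
91 [0.0057, -0.0008, -0.0] [0.07, -0.12, -5.32]
93 [0.0077, -0.001, -0.0] [0.07, -0.12, -7.09]
```

```bash
python3 -m jog '[{"travel":[0.0018,0,0],"turn":[0.1,-0.1,-1.8],"hand":1},{"travel":[0.0038,-0.0001,0],"turn":[0.1,-0.1,-3.55],"hand":1},{"travel":[0.0057,-0.0003,0],"turn":[0.1,-0.1,-5.3],"hand":1}]'; python3 - <<'E'
from h import *
at();feel();at();plan(93,95,97,99)
E
```

```text
clock: 12.48
eef_pos: [0.6079, -0.0181, 0.1207]
orientation: [-3.141, -0.0, 0.861]
contact_force: [-0.0, 0.2, -0.5]
width: 0.461
s 90.8mm lat(left+) -0.49mm dyaw 0.30 z -0.04 | F along 0.16 left 0.14 up -0.54 Mz 0.010 t 12.47 w 0.461 rp [-1.7997e+02 -3.0000e-02]
FEEL along 0.54 left -0.30 up -0.77 | Mz -0.000 M [-0.108  0.01  -0.   ]
s 90.8mm lat(left+) -0.47mm dyaw 0.17 z -0.01 | F along 0.07 left 0.12 up -0.76 Mz 0.015 t 12.68 w 0.463 rp [-1.7997e+02 -4.0000e-02]
93 [0.0019, -0.0005, -0.0] [-0.03, -0.04, -1.78]
95 [0.0039, -0.0006, -0.0] [-0.03, -0.04, -3.54]
97 [0.0058, -0.0008, -0.0] [-0.03, -0.04, -5.31]
99 [0.0078, -0.001, -0.0] [-0.02, -0.04, -7.07]
```

```bash
python3 -m jog '[{"travel":[0.0019,0,0],"turn":[0,0,-1.8],"hand":1},{"travel":[0.0039,-0.0001,0],"turn":[0,0,-3.55],"hand":1},{"travel":[0.0058,-0.0003,0],"turn":[0,0,-5.3],"hand":1}]'; python3 - <<'E'
from fit import *
at();feel();at();fitw("f3",cmin=10);plan(99,101,103,105)
E
```

```text
clock: 13.05
eef_pos: [0.6116, -0.0134, 0.1207]
orientation: [-3.141, -0.001, 0.953]
contact_force: [-0.3, 0.3, 0.1]
width: 0.468
s 96.8mm lat(left+) -0.47mm dyaw 0.29 z 0.03 | F along 0.05 left 0.36 up 0.12 Mz -0.005 t 13.05 w 0.468 rp [-1.7998e+02 -4.0000e-02]
FEEL along 0.16 left -0.70 up -0.51 | Mz 0.015 M [-0.096  0.003  0.015]
s 96.8mm lat(left+) -0.45mm dyaw 0.17 z 0.03 | F along -0.10 left -0.43 up -0.44 Mz 0.004 t 13.25 w 0.469 rp [-1.7998e+02 -6.0000e-02]
was [0.6001 0.1499 0.197 ] fit [0.5995 0.1513 0.1982] yaw 11.35 res 2109.4 of 7727.7 was 2217.6 seat [0.6054 0.1215 0.125 ] tip [ 0.529  -0.0617  0.125 ]
99 [0.0019, -0.0005, 0.0] [-0.02, -0.06, -1.77]
101 [0.0038, -0.0006, 0.0] [-0.01, -0.06, -3.53]
103 [0.0058, -0.0007, 0.0] [-0.01, -0.06, -5.3]
105 [0.0078, -0.001, 0.0] [-0.01, -0.06, -7.06]
```

View pics/f3.png

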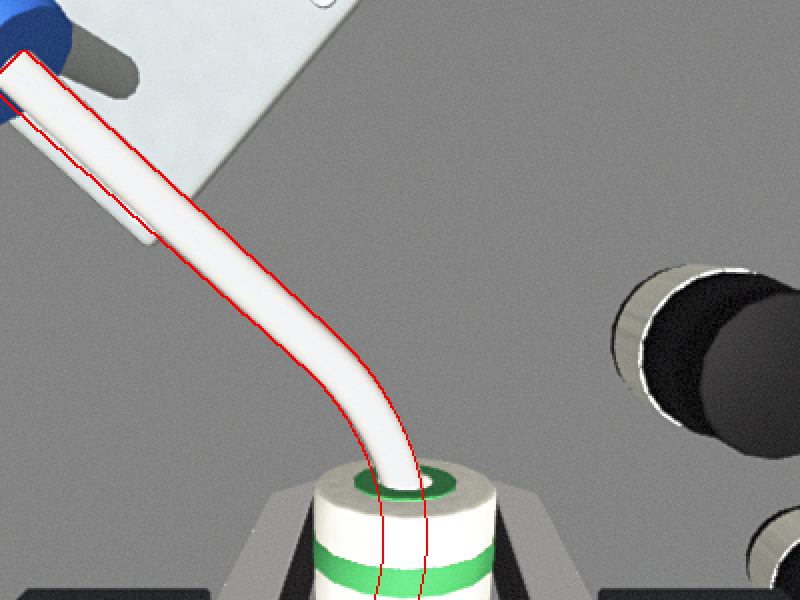

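```bash
python3 -m jog '[{"travel":[0.0019,0.0002,0],"turn":[0,0,-1.75],"hand":1},{"travel":[0.0038,0.0001,0],"turn":[0,0,-3.5],"hand":1},{"travel":[0.0058,0,0],"turn":[0,0,-5.3],"hand":1}]'; python3 - <<'E'
from fit import *
at();feel();at();plan(105,107,109,111)
E
```

```text
clock: 13.68
eef_pos: [0.6149, -0.0085, 0.1207]
orientation: [-3.141, -0.001, 1.046]
contact_force: [-0.5, 0.2, -0.6]
width: 0.463
s 102.8mm lat(left+) -0.62mm dyaw 0.29 z -0.00 | F along -0.05 left 0.55 up -0.62 Mz 0.019 t 13.68 w 0.463 rp [-1.7997e+02 -6.0000e-02]
FEEL along 0.28 left -0.07 up -0.72 | Mz -0.029 M [-0.081  0.074 -0.029]
s 102.8mm lat(left+) -0.65mm dyaw 0.17 z -0.01 | F along -0.27 left -0.36 up -1.21 Mz -0.025 t 13.88 w 0.466 rp [-1.7998e+02 -6.0000e-02]
105 [0.002, -0.0007, -0.0] [-0.02, -0.06, -1.76]
107 [0.004, -0.0008, -0.0] [-0.02, -0.06, -3.52]
109 [0.006, -0.0009, -0.0] [-0.02, -0.06, -5.29]
111 [0.0079, -0.0011, -0.0] [-0.02, -0.06, -7.05]
```

```bash
python3 -m jog '[{"travel":[0.002,0,0],"turn":[0,0,-1.75],"hand":1},{"travel":[0.004,-0.0001,0],"turn":[0,0,-3.5],"hand":1},{"travel":[0.006,-0.0003,0],"turn":[0,0,-5.3],"hand":1}]'; python3 - <<'E'
from fit import *
at();feel();at();plan(111,113,115,117)
E
```

```text
clock: 14.25
eef_pos: [0.6177, -0.0031, 0.1207]
orientation: [-3.141, -0.001, 1.138]
contact_force: [-0.3, 0.5, -0.2]
width: 0.463
s 108.8mm lat(left+) -0.63mm dyaw 0.29 z 0.03 | F along 0.28 left 0.47 up -0.21 Mz 0.024 t 14.25 w 0.463 rp [-1.7999e+02 -7.0000e-02]
FEEL along 0.03 left -0.12 up -0.43 | Mz 0.000 M [-0.057  0.086  0.   ]
s 108.8mm lat(left+) -0.62mm dyaw 0.16 z 0.05 | F along -0.81 left 0.02 up -0.43 Mz 0.026 t 14.45 w 0.465 rp [-1.7998e+02 -7.0000e-02]
111 [0.0019, -0.0007, 0.0] [-0.02, -0.07, -1.75]
113 [0.0039, -0.0007, 0.0001] [-0.01, -0.07, -3.51]
115 [0.0059, -0.0009, 0.0001] [-0.01, -0.07, -5.28]
117 [0.0078, -0.0011, 0.0001] [-0.01, -0.07, -7.04]
```

```bash
python3 -m jog '[{"travel":[0.0019,0,0],"turn":[0,0,-1.75],"hand":1},{"travel":[0.0039,-0.0001,0],"turn":[0,0,-3.5],"hand":1},{"travel":[0.0059,-0.0002,0],"turn":[0,0,-5.3],"hand":1}]'; python3 - <<'E'
from fit import *
at();feel();at();plan(117,119,121,123)
E
```

```text
clock: 14.82
eef_pos: [0.62, 0.0023, 0.1208]
orientation: [-3.141, -0.001, 1.231]
contact_force: [-0.5, -0.6, -1.4]
width: 0.467
s 114.8mm lat(left+) -0.70mm dyaw 0.29 z 0.05 | F along -0.77 left 0.27 up -1.39 Mz 0.013 t 14.82 w 0.467 rp [-1.7999e+02 -7.0000e-02]
FEEL along 0.12 left -0.59 up -0.88 | Mz 0.027 M [-0.056  0.068  0.027]
s 114.8mm lat(left+) -0.70mm dyaw 0.16 z 0.03 | F along 0.37 left -0.29 up -0.54 Mz 0.055 t 15.03 w 0.466 rp [-1.7999e+02 -7.0000e-02]
117 [0.002, -0.0007, 0.0] [-0.01, -0.07, -1.74]
119 [0.004, -0.0008, 0.0] [-0.01, -0.07, -3.5]
121 [0.006, -0.001, 0.0] [-0.01, -0.07, -5.26]
123 [0.0079, -0.0012, 0.0] [-0.01, -0.07, -7.03]
```

```bash
python3 -m jog '[{"travel":[0.002,0.0001,0],"turn":[0,0,-1.75],"hand":1},{"travel":[0.004,0,0],"turn":[0,0,-3.5],"hand":1},{"travel":[0.006,-0.0002,0],"turn":[0,0,-5.3],"hand":1}]'; python3 - <<'E'
from fit import *
at();feel();at();plan(123,125,127,129)
E
```

```text
clock: 15.4
eef_pos: [0.6218, 0.0081, 0.1208]
orientation: [-3.141, -0.001, 1.323]
contact_force: [0.6, 0.0, -0.3]
width: 0.465
s 120.9mm lat(left+) -0.74mm dyaw 0.29 z 0.05 | F along 0.17 left -0.56 up -0.34 Mz 0.015 t 15.40 w 0.465 rp [-1.7999e+02 -7.0000e-02]
FEEL along 0.28 left 0.06 up -0.80 | Mz 0.022 M [-0.059  0.08   0.022]
s 120.9mm lat(left+) -0.75mm dyaw 0.16 z 0.02 | F along -0.41 left 0.16 up -0.85 Mz -0.002 t 15.60 w 0.463 rp [-1.7999e+02 -7.0000e-02]
123 [0.002, -0.0008, 0.0] [-0.01, -0.07, -1.73]
125 [0.004, -0.0009, 0.0] [-0.01, -0.07, -3.49]
127 [0.0059, -0.001, 0.0] [-0.01, -0.07, -5.25]
129 [0.0079, -0.0012, 0.0] [-0.0, -0.07, -7.02]
```

```bash
python3 -m jog '[{"travel":[0.002,0,0],"turn":[0,0,-1.75],"hand":1},{"travel":[0.004,-0.0001,0],"turn":[0,0,-3.5],"hand":1},{"travel":[0.0059,-0.0003,0],"turn":[0,0,-5.25],"hand":1}]'; python3 - <<'E'
from fit import *
at();feel();at();fitw("f4",cmin=10);plan(129,131,133,135)
E
```

```text
clock: 15.98
eef_pos: [0.623, 0.0139, 0.1208]
orientation: [-3.142, -0.001, 1.415]
contact_force: [-0.3, -0.0, -0.3]
width: 0.464
s 126.9mm lat(left+) -0.71mm dyaw 0.23 z 0.06 | F along -0.05 left 0.31 up -0.26 Mz 0.012 t 15.97 w 0.464 rp [-1.8e+02 -7.0e-02]
FEEL along -0.03 left 0.17 up -0.51 | Mz -0.004 M [-0.053  0.086 -0.004]
s 126.9mm lat(left+) -0.73mm dyaw 0.11 z 0.07 | F along -0.20 left 0.79 up -1.02 Mz -0.018 t 16.18 w 0.463 rp [ 1.8e+02 -7.0e-02]
was [0.6001 0.1499 0.197 ] fit [0.6001 0.1499 0.1961] yaw 11.23 res 1677.0 of 5596.7 was 1678.8 seat [0.606  0.1201 0.125 ] tip [ 0.5293 -0.063   0.125 ]
129 [0.0022, -0.0008, 0.0001] [0.0, -0.07, -1.78]
131 [0.0041, -0.0009, 0.0001] [0.0, -0.07, -3.54]
133 [0.0061, -0.001, 0.0001] [0.0, -0.07, -5.3]
135 [0.0081, -0.0012, 0.0001] [0.0, -0.07, -7.07]
```

View pics/f4.png

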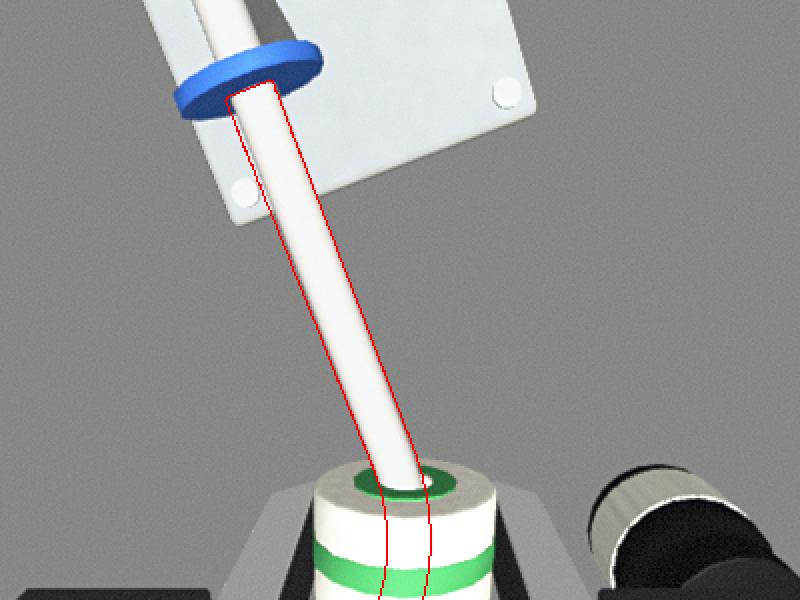

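The fit agrees with the first one, and the second leg and disc match it to within about 0.5 mm. Continuing.

```bash
python3 -m jog '[{"travel":[0.0022,0,0],"turn":[0,0,-1.8],"hand":1},{"travel":[0.0041,-0.0001,0],"turn":[0,0,-3.5],"hand":1},{"travel":[0.0061,-0.0003,0],"turn":[0,0,-5.3],"hand":1}]'; python3 - <<'E'
from fit import *
at();feel();at();plan(135,137,139,141)
E
```

```text
clock: 16.6
eef_pos: [0.6236, 0.0199, 0.1208]
orientation: [3.141, -0.001, 1.507]
contact_force: [0.3, 0.3, -0.2]
width: 0.464
s 132.9mm lat(left+) -0.71mm dyaw 0.22 z 0.07 | F along 0.28 left -0.26 up -0.20 Mz -0.005 t 16.60 w 0.464 rp [ 1.7999e+02 -7.0000e-02]
FEEL along 0.00 left 0.07 up -0.77 | Mz 0.003 M [-0.045  0.061  0.003]
s 132.9mm lat(left+) -0.71mm dyaw 0.09 z 0.09 | F along 0.27 left -0.47 up -0.53 Mz -0.015 t 16.80 w 0.465 rp [ 1.7999e+02 -7.0000e-02]
135 [0.002, -0.0007, 0.0001] [0.01, -0.07, -1.76]
137 [0.004, -0.0008, 0.0001] [0.01, -0.07, -3.52]
139 [0.006, -0.001, 0.0001] [0.01, -0.07, -5.23]
141 [0.0079, -0.0012, 0.0001] [0.01, -0.07, -6.85]
```

```bash
python3 -m jog '[{"travel":[0.002,0,0],"turn":[0,0,-1.75],"hand":1},{"travel":[0.004,-0.0001,0],"turn":[0,0,-3.5],"hand":1},{"travel":[0.006,-0.0003,0],"turn":[0,0,-5.2],"hand":1}]'; python3 - <<'E'
from fit import *
at();feel();at();plan(141,143,145,147)
E
```

```text
clock: 17.18
eef_pos: [0.6237, 0.026, 0.1208]
orientation: [3.141, -0.001, 1.598]
contact_force: [0.2, 0.5, 0.0]
width: 0.462
s 138.9mm lat(left+) -0.65mm dyaw 0.17 z 0.07 | F along 0.46 left -0.20 up 0.02 Mz -0.027 t 17.18 w 0.462 rp [ 1.7999e+02 -7.0000e-02]
FEEL along -0.27 left -0.14 up -0.57 | Mz 0.021 M [-0.042  0.055  0.021]
s 138.9mm lat(left+) -0.69mm dyaw 0.05 z 0.09 | F along 0.53 left 0.00 up -0.71 Mz -0.019 t 17.38 w 0.465 rp [ 1.7998e+02 -7.0000e-02]
141 [0.002, -0.0007, 0.0001] [0.02, -0.07, -1.65]
143 [0.0039, -0.0008, 0.0001] [0.02, -0.07, -3.17]
145 [0.0059, -0.0009, 0.0001] [0.02, -0.07, -4.55]
147 [0.0079, -0.001, 0.0001] [0.02, -0.07, -5.78]
```

```bash
python3 -m jog '[{"travel":[0.002,0,0],"turn":[0,0,-1.65],"hand":1},{"travel":[0.0039,-0.0001,0],"turn":[0,0,-3.2],"hand":1},{"travel":[0.0059,-0.0002,0],"turn":[0,0,-4.55],"hand":1}]'; python3 - <<'E'
from fit import *
at();feel();at();plan(147,149,151,153,155)
E
```

```text
clock: 17.75
eef_pos: [0.6233, 0.0318, 0.1208]
orientation: [3.141, -0.001, 1.677]
contact_force: [-0.4, 0.4, -0.4]
width: 0.468
s 144.9mm lat(left+) -0.63mm dyaw 0.14 z 0.10 | F along 0.40 left 0.34 up -0.39 Mz 0.017 t 17.75 w 0.468 rp [ 1.7998e+02 -7.0000e-02]
FEEL along -0.12 left -0.22 up -0.45 | Mz -0.024 M [-0.046  0.053 -0.024]
s 144.9mm lat(left+) -0.64mm dyaw 0.04 z 0.13 | F along -0.41 left 0.47 up -0.20 Mz -0.053 t 17.95 w 0.466 rp [ 1.7998e+02 -7.0000e-02]
147 [0.002, -0.0006, 0.0001] [0.02, -0.07, -1.23]
149 [0.004, -0.0006, 0.0001] [0.02, -0.07, -2.29]
151 [0.006, -0.0007, 0.0001] [0.02, -0.07, -3.18]
153 [0.008, -0.0008, 0.0001] [0.02, -0.07, -3.89]
155 [0.01, -0.0009, 0.0001] [0.02, -0.07, -4.44]
```

```bash
python3 -m jog '[{"travel":[0.002,0,0.0001],"turn":[0,0,-1.25],"hand":1},{"travel":[0.004,0,0.0001],"turn":[0,0,-2.3],"hand":1},{"travel":[0.006,-0.0001,0.0001],"turn":[0,0,-3.2],"hand":1},{"travel":[0.008,-0.0002,0.0001],"turn":[0,0,-3.9],"hand":1}]'; python3 - <<'E'
from fit import *
at();feel();at();fitw("f5",cmin=10);plan(155,158,161,164,167)
E
```

```text
clock: 18.45
eef_pos: [0.6223, 0.0398, 0.1207]
orientation: [3.141, -0.001, 1.744]
contact_force: [-0.7, 0.5, -0.6]
width: 0.46
s 153.0mm lat(left+) -0.57mm dyaw 0.07 z 0.03 | F along 0.57 left 0.57 up -0.60 Mz -0.035 t 18.45 w 0.460 rp [ 1.7997e+02 -7.0000e-02]
FEEL along -0.55 left 0.35 up -0.34 | Mz 0.016 M [-0.051  0.047  0.016]
s 153.0mm lat(left+) -0.60mm dyaw 0.02 z 0.07 | F along -0.37 left 0.63 up -0.54 Mz 0.019 t 18.65 w 0.470 rp [ 1.7997e+02 -6.0000e-02]
was [0.6001 0.1499 0.197 ] fit [0.6009 0.149  0.1956] yaw 11.21 res 792.8 of 3220.2 was 917.7 seat [0.6068 0.1191 0.125 ] tip [ 0.5299 -0.0639  0.125 ]
155 [0.0021, -0.0005, 0.0001] [0.03, -0.06, -0.54]
158 [0.0051, -0.0005, 0.0001] [0.03, -0.06, -1.08]
161 [0.0081, -0.0005, 0.0001] [0.03, -0.06, -1.34]
164 [0.0111, -0.0005, 0.0001] [0.03, -0.06, -1.41]
167 [0.0141, -0.0006, 0.0001] [0.03, -0.06, -1.41]
```

View pics/f5.png

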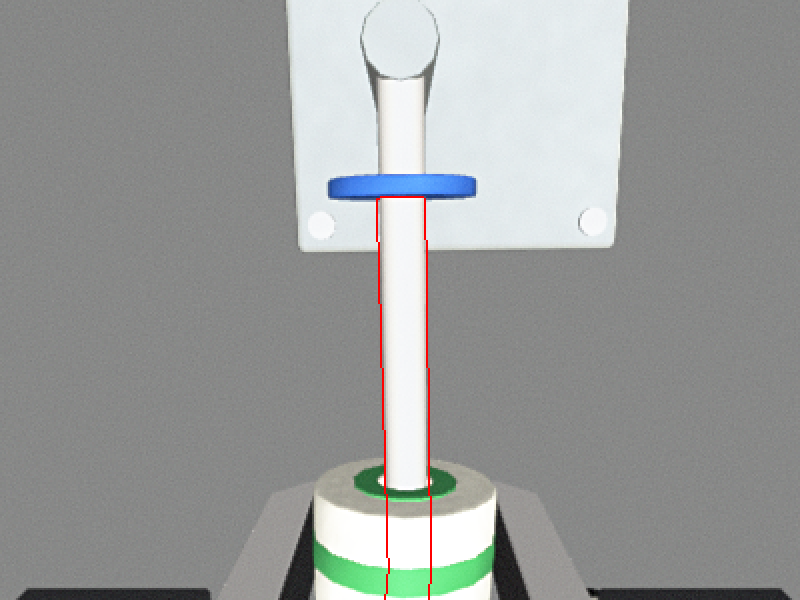

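```bash
echo '{"o":[0.6007,0.1491],"yaw":0.1965}' > g.json; python3 -c "
from h import *
at();plan(158,162,166,170,175,180)"
```

```text
s 154.4mm lat(left+) -0.14mm dyaw -0.37 z 0.06 | F along 0.65 left -0.93 up -0.83 Mz -0.009 t 18.70 w 0.463 rp [ 1.7997e+02 -6.0000e-02]
158 [0.0042, -0.0001, 0.0001] [0.03, -0.06, -1.05]
162 [0.0082, -0.0001, 0.0001] [0.03, -0.06, -1.35]
166 [0.0122, -0.0002, 0.0001] [0.03, -0.06, -1.38]
170 [0.0162, -0.0003, 0.0001] [0.03, -0.06, -1.38]
175 [0.0212, -0.0004, 0.0001] [0.03, -0.06, -1.38]
180 [0.0262, -0.0005, 0.0001] [0.03, -0.06, -1.38]
```

```bash
python3 -m jog '[{"travel":[0.003,0,0],"turn":[0,0,-0.6],"hand":1},{"travel":[0.006,0,0],"turn":[0,0,-0.9],"hand":1},{"travel":[0.009,-0.0001,0],"turn":[0,0,-1.1],"hand":1},{"travel":[0.012,-0.0001,0],"turn":[0,0,-1.1],"hand":1}]'; python3 - <<'E'
from fit import *
at();feel();at();plan(170,180,190,200,205,210,215)
E
```

```text
clock: 19.2
eef_pos: [0.6201, 0.0516, 0.1207]
orientation: [3.141, -0.001, 1.763]
contact_force: [-0.3, 0.7, -0.6]
width: 0.47
s 165.9mm lat(left+) -0.03mm dyaw -0.27 z 0.03 | F along 0.74 left 0.18 up -0.60 Mz -0.013 t 19.20 w 0.470 rp [ 1.7998e+02 -6.0000e-02]
FEEL along 0.21 left -0.02 up -0.72 | Mz 0.011 M [-0.045  0.043  0.011]
s 165.9mm lat(left+) -0.07mm dyaw -0.28 z 0.07 | F along -0.37 left 0.13 up -1.17 Mz 0.041 t 19.40 w 0.465 rp [ 1.7997e+02 -5.0000e-02]
170 [0.0042, -0.0001, 0.0001] [0.03, -0.05, -0.28]
180 [0.0142, -0.0001, 0.0001] [0.03, -0.05, -0.28]
190 [0.0242, -0.0002, 0.0001] [0.03, -0.05, -0.28]
200 [0.0342, -0.0002, 0.0001] [0.03, -0.05, -0.28]
205 [0.0392, -0.0003, 0.0001] [0.03, -0.05, -0.28]
210 [0.0442, -0.0003, 0.0001] [0.03, -0.05, -0.28]
215 [0.0492, -0.0003, 0.0001] [0.03, -0.05, -0.28]
```

Past the bend with no binding. Sliding down the straight leg.

```bash
python3 -m jog '[{"travel":[0.005,-0.0001,0.0001],"turn":[0,0,-0.2],"hand":1},{"travel":[0.010,-0.0001,0.0001],"turn":[0,0,-0.2],"hand":1},{"travel":[0.015,-0.0001,0.0001],"turn":[0,0,-0.2],"hand":1},{"travel":[0.020,-0.0001,0.0001],"turn":[0,0,-0.2],"hand":1},{"travel":[0.025,-0.0002,0.0001],"turn":[0,0,-0.2],"hand":1}]'; python3 - <<'E'
from fit import *
at();feel();at();iw=read_camera("wrist");cv2.imwrite("pics/c6.png",iw[100:340,150:430].repeat(2,0).repeat(2,1));plan(200,205,210,215,220)
E
```

```text
clock: 20.02
eef_pos: [0.6152, 0.0763, 0.1207]
orientation: [3.141, -0.001, 1.766]
contact_force: [-0.5, -0.4, -1.0]
width: 0.466
s 191.9mm lat(left+) -0.02mm dyaw -0.07 z 0.02 | F along -0.32 left 0.61 up -1.03 Mz 0.009 t 20.02 w 0.466 rp [ 1.7996e+02 -6.0000e-02]
FEEL along 0.35 left 0.08 up -0.65 | Mz 0.013 M [-0.026  0.049  0.013]
s 190.4mm lat(left+) 0.01mm dyaw -0.07 z 0.00 | F along -0.13 left -0.39 up -0.48 Mz 0.018 t 20.23 w 0.461 rp [ 1.7997e+02 -5.0000e-02]
200 [0.0094, -0.0, 0.0] [0.03, -0.04, -0.08]
205 [0.0144, -0.0, 0.0] [0.03, -0.04, -0.08]
210 [0.0194, -0.0, 0.0] [0.03, -0.04, -0.08]
215 [0.0244, -0.0, 0.0] [0.03, -0.04, -0.08]
220 [0.0294, -0.0, 0.0] [0.03, -0.04, -0.08]
```

View pics/c6.png

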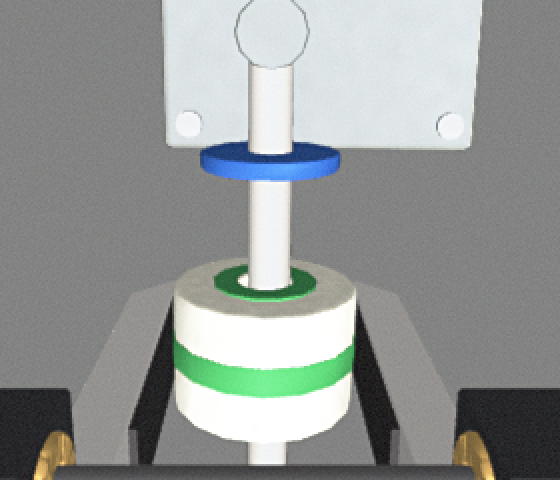

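```bash
python3 -m jog '[{"travel":[0.005,0,0],"turn":[0,0,0],"hand":1},{"travel":[0.010,0,0],"turn":[0,0,0],"hand":1},{"travel":[0.015,0,0],"turn":[0,0,-0.1],"hand":1},{"travel":[0.020,0,0],"turn":[0,0,-0.1],"hand":1},{"travel":[0.023,0,0],"turn":[0,0,-0.1],"hand":1}]'; python3 - <<'E'
from fit import *
at();feel();at();iw=read_camera("wrist");cv2.imwrite("pics/c7.png",cv2.resize(iw[150:330,200:370],None,fx=3,fy=3));plan(217,220)
E
```

```text
clock: 20.9
eef_pos: [0.6107, 0.0988, 0.1207]
orientation: [3.141, -0.001, 1.768]
contact_force: [-0.1, -0.3, -0.9]
width: 0.468
s 214.9mm lat(left+) -0.01mm dyaw 0.04 z 0.02 | F along -0.27 left 0.13 up -0.93 Mz -0.000 t 20.90 w 0.468 rp [ 1.7997e+02 -5.0000e-02]
FEEL along -0.04 left 0.17 up -0.81 | Mz 0.005 M [-0.033  0.06   0.005]
s 213.5mm lat(left+) -0.03mm dyaw 0.01 z 0.03 | F along -0.15 left 0.23 up -1.18 Mz 0.003 t 21.10 w 0.464 rp [ 1.7997e+02 -3.0000e-02]
217 [0.0037, 0.0, 0.0] [0.03, -0.03, 0.0]
220 [0.0067, 0.0, 0.0] [0.03, -0.03, 0.0]
```

View pics/c7.png

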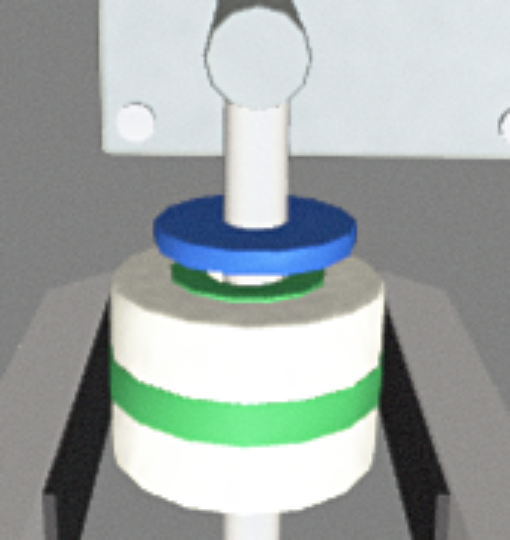

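```bash
python3 -m jog '[{"travel":[0.0015,0,0],"turn":[0,0,0],"hand":1},{"travel":[0.003,0,0],"turn":[0,0,0],"hand":1},{"travel":[0.004,0,0],"turn":[0,0,0],"hand":1}]'; python3 -c "
from h import *
at();feel(3)"
python3 -m jog '[{"travel":[0.0005,0,0],"turn":[0,0,0],"hand":1},{"travel":[0.001,0,0],"turn":[0,0,0],"hand":1}]'; python3 - <<'E'
from fit import *
at();feel(4);iw=read_camera("wrist");cv2.imwrite("pics/c8.png",cv2.resize(iw[150:330,200:370],None,fx=3,fy=3));plan(217,220)
E
```

```text
clock: 21.52
eef_pos: [0.61, 0.1021, 0.1207]
orientation: [3.141, -0.001, 1.767]
contact_force: [-0.6, 0.3, -0.8]
width: 0.467
s 217.8mm lat(left+) -0.02mm dyaw 0.01 z 0.04 | F along 0.39 left 0.53 up -0.80 Mz 0.035 t 21.52 w 0.467 rp [ 1.7997e+02 -3.0000e-02]
FEEL along 0.39 left -0.18 up -0.72 | Mz 0.021 M [-0.024  0.043  0.021]
clock: 21.92
eef_pos: [0.6098, 0.103, 0.1207]
orientation: [3.141, -0.0, 1.768]
contact_force: [0.6, 0.6, -0.4]
width: 0.465
s 217.8mm lat(left+) -0.01mm dyaw 0.02 z 0.03 | F along 0.44 left -0.69 up -0.40 Mz 0.027 t 21.93 w 0.465 rp [ 1.7997e+02 -3.0000e-02]
FEEL along -0.05 left -0.39 up -0.43 | Mz 0.014 M [-0.051  0.044  0.014]
217 [-0.0014, -0.0, 0.0] [0.03, -0.03, 0.01]
220 [0.0016, -0.0, 0.0] [0.03, -0.03, 0.01]
```

View pics/c8.png

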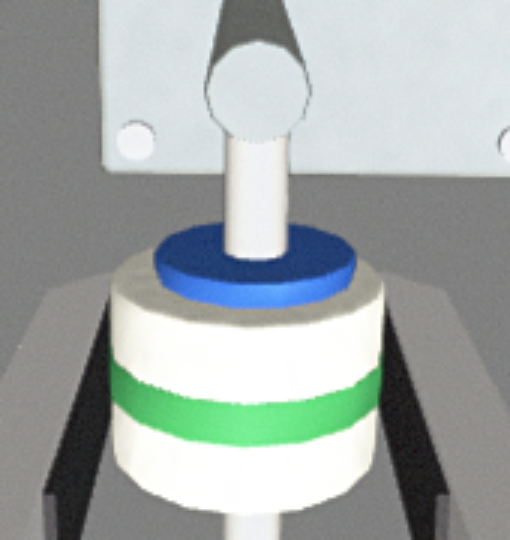

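```bash
for i in 1 ; do python3 -m jog '[{"travel":[0.0006,0,0],"turn":[0,0,0],"hand":1}]'; python3 -c "
from h import *
feel(3)"; python3 -m jog '[{"travel":[0.0006,0,0],"turn":[0,0,0],"hand":1}]'; python3 -c "
from h import *
feel(3)"; done
```

```text
clock: 22.3
eef_pos: [0.6099, 0.1031, 0.1208]
orientation: [3.141, 0.0, 1.767]
contact_force: [0.1, -1.4, 0.0]
width: 0.465
FEEL along -0.72 left -0.18 up -0.87 | Mz -0.008 M [-0.26  -0.03  -0.008]
clock: 22.58
eef_pos: [0.6098, 0.1032, 0.1207]
orientation: [3.141, 0.001, 1.767]
contact_force: [0.7, -2.1, -1.0]
width: 0.463
FEEL along -2.09 left -0.15 up -1.10 | Mz 0.031 M [-0.509 -0.063  0.031]
```

Contact with the disc: 2.1 N along the rod and no more travel. I'll lower the reel about 1 mm so the bore rests on the rod, then open.

```bash
python3 -m jog '[{"travel":[0,0,0.0006],"turn":[0,0,0],"hand":1},{"travel":[0,0,0.0011],"turn":[0,0,0],"hand":1}]'; python3 -c "
from h import *
at();feel(3)"
```

```text
clock: 22.98
eef_pos: [0.61, 0.1032, 0.1198]
orientation: [3.14, 0.001, 1.767]
contact_force: [1.1, -1.9, 1.7]
width: 0.467
s 219.2mm lat(left+) -0.23mm dyaw -0.01 z -0.88 | F along -2.06 left -0.67 up 1.67 Mz 0.101 t 22.98 w 0.467 rp [1.7993e+02 4.0000e-02]
FEEL along -1.66 left -0.45 up 0.65 | Mz 0.012 M [-0.436 -0.067  0.012]
```

Now the upward force shows the bore resting on the rod. Opening.

```bash
python3 -m jog '[{"travel":[0,0,0],"turn":[0,0,0],"hand":0.5},{"travel":[0,0,0],"turn":[0,0,0],"hand":0.45},{"travel":[0,0,0],"turn":[0,0,0],"hand":0.35},{"travel":[0,0,0],"turn":[0,0,0],"hand":0.25},{"travel":[0,0,0],"turn":[0,0,0],"hand":0.2},{"travel":[0,0,0],"turn":[0,0,0],"hand":0.2}]'; python3 - <<'E'
from fit import *
at();feel(4);iw=read_camera("wrist");cv2.imwrite("pics/c9.png",cv2.resize(iw[150:330,170:400],None,fx=3,fy=3))
E
```

```text
clock: 23.88
eef_pos: [0.61, 0.1032, 0.1198]
orientation: [3.14, 0.001, 1.767]
contact_force: [0.2, 0.6, 0.0]
width: 0.798
s 219.2mm lat(left+) -0.22mm dyaw -0.02 z -0.91 | F along 0.54 left -0.28 up 0.03 Mz -0.064 t 23.88 w 0.798 rp [1.7994e+02 4.0000e-02]
FEEL along 0.44 left -0.33 up 0.14 | Mz -0.022 M [-0.083  0.022 -0.022]
```

View pics/c9.png

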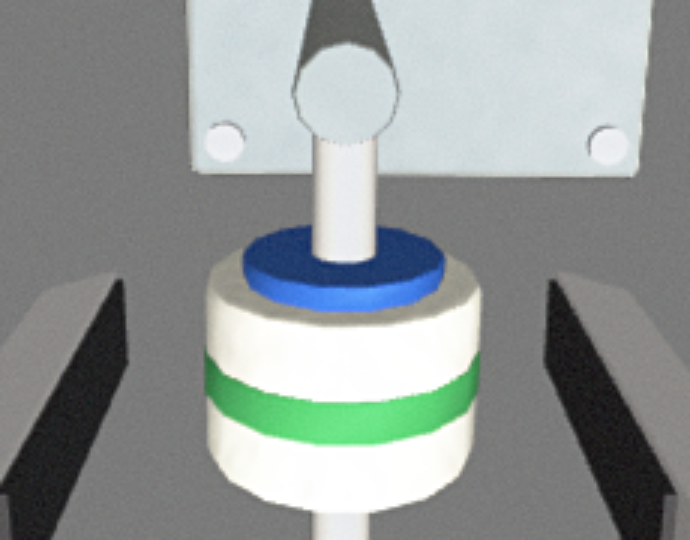

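The reel is free of both fingers and still against the disc. I'll raise the hand clear and check from other views.

```bash
python3 -m jog '[{"travel":[0,0,-0.02],"turn":[0,0,0],"hand":0.1},{"travel":[0,0,-0.06],"turn":[0,0,0],"hand":0},{"travel":[0,0,-0.1],"turn":[0,0,0],"hand":0},{"travel":[-0.03,0,-0.12],"turn":[0,0,0],"hand":0},{"travel":[-0.03,0,-0.12],"turn":[0,0,0],"hand":0}]'; python3 - <<'E'
from fit import *
for k in("wrist","scene"):
    P=camera_params(k);iw=read_camera(k);cv2.imwrite(f"pics/{k}9.png",iw)
    for n in("reel_centre","seat","spare_centre"):print(k,n,[(round(d['conf'],2),np.round(d['at'],4)) for d in mark_of(k,n)][:4])
sc=cv2.imread("pics/scene9.png");w=cv2.imread("pics/wrist9.png")
cv2.imwrite("pics/fin.png",np.hstack([cv2.resize(sc[150:250,270:400],(520,400),interpolation=cv2.INTER_CUBIC),cv2.resize(w[100:300,200:340],(280,400))]))
show()
E
```

```text
clock: 24.75
eef_pos: [0.6172, 0.0709, 0.2417]
orientation: [3.137, 0.003, 1.763]
contact_force: [0.2, 0.7, -0.5]
width: 1.0
wrist reel_centre [(0.9, array([0.6063, 0.1049, 0.1192]))]
wrist seat [(0.84, array([0.6069, 0.1167, 0.123 ]))]
wrist spare_centre []
scene reel_centre [(0.83, array([ 0.6173, -0.1521,  0.026 ])), (0.7, array([0.6129, 0.1068, 0.1178])), (0.65, array([ 0.4028, -0.2375,  0.0226])), (0.56, array([ 0.4484, -0.318 ,  0.0225]))]
scene seat [(0.79, array([0.6094, 0.1193, 0.1294]))]
scene spare_centre [(0.9, array([ 0.5478, -0.3937,  0.0585]))]
25.15 [0.6152 0.0747 0.239 ] [-1.7998e+02  2.0000e-02  1.0131e+02] F [ 0.56 -0.15  0.18] M [-0.04   0.068  0.047] w 1.0 q [-0.34  0.58  0.28  1.59 -0.18  1.    0.2 ]
```

View pics/fin.png

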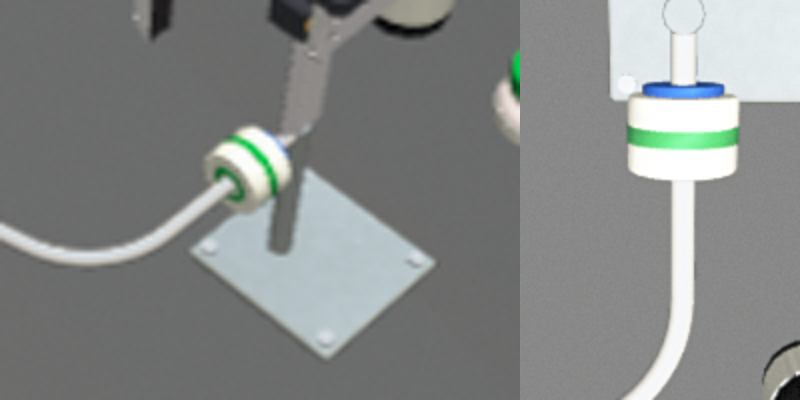

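View pics/wrist9.png

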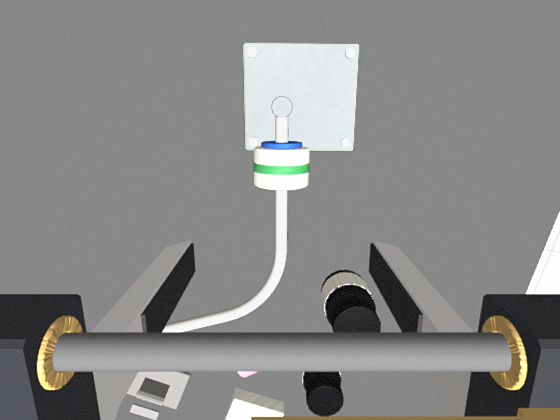

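Both views show the reel flush against the blue disc, hanging square on the rod, with the hand clear. The jars, pad and orange reel look untouched, so I'm handing in.

```bash
python3 -c "
from bench import *
print(finish_job())"
```

```text
the job is handed in; nothing more can be done
None
```

The green-banded reel is on the rod, worked round the bend, home against the blue disc and let go. I handed the job in at about 25 s of the 72 s; `finish_job` gave no verdict.

- **Threading and bend:** I gripped the reel in its cradle, lined its bore up with the rod tip in the wrist camera and threaded it on. I took it round the bend in steps of about 2 mm, moving up to about 0.7 mm to the outside where side force showed. The readings stayed at or below about 2 N on the way.
- **Seating:** The reel met the disc at about 2 N along the rod with no further travel. I lowered it about 1 mm until the bore rested on the rod, then opened the fingers and raised the hand clear.
- **Last checks:** The wrist and scene pictures show the reel flush with the disc and square on the rod, with no finger near it. The orange reel was found within about 4 mm of its first position, which is network accuracy. I judged the jars and the label pad by eye only.
- **What disagreed:**
  - The reel-to-disc distances from the network marks (about 12 to 17 mm, 15 mm when touching) scatter by more than the margin, so I relied on the felt contact and the pictures.
  - Some of the rod fits along the bend were off by 1 to 2 mm because of the light base plate behind the rod; there I went by feel.

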